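Rock a seized hold-down knob free and recover the ring gauge

ROBOT

A 6-joint arm with a two-finger parallel gripper is mounted at the origin on a cart in front of the work surface, level with it; the furniture and walls round the work are solid. World frame = base frame: x ahead of the robot, y to its left, z up, the work surface at z = 0. Lengths are in mm, angles in rad, forces in N, time in s.
With the tool pointing down it reaches from about 400 to 925 mm from the base axis. Payload 12.5 kg.
Tool frame: the origin (TCP) lies on the centre line of the jaws, within the pads' length; the fingertips stand 14 mm ahead of it and the grasp point (between the pads) lies 5 mm behind it; z points along the fingers, y is the direction in which the jaws open and shut (so a half turn about z gives the same grasp; the last joint's range is limited). The gripper opens to 95 mm and grips with 3 to 60 N. Pads are 20 mm wide; open, the fingers measure 119 mm over their backs; the gripper's body (75 mm by 180 mm) begins 59 mm behind the grasp point.
Start: joints at [1.052, 0.491, 1.559, -0, 1.092, -0.106], TCP at [250.72, 572.525, 228.661] pointing down, gripper open.
Joint ranges: [-3.1, 3.1], [-0.84, 2.19], [0.05, 2.79], [-1.13, 4.28], [0.06, 2.93], [-2.69, 2.69]. Speed limits (rad/s): [2.22, 2.22, 2.79, 3.14, 3.14, 3.14].

INTERFACE

Orientations are given as [roll, pitch, yaw] about the fixed x, y, z axes, in that order (R = Rz(yaw) Ry(pitch) Rx(roll)).
In Python, from cell import * gives the robot as it stands.
- The arm moves only by the tool play_rows, never from a script. Its argument "moves" is a list of rows, each a list of 7 numbers: the shift along the tool's x, y, z in m, then the turn, a rotation vector about the tool's x, y, z in rad, then the opening in per cent of the stroke, from 0 (shut) to 100 (fully open). In form: [[tx, ty, tz, ax, ay, az, claw], ...]. A call has 1 to 8 rows; each row shifts and turns the pose as measured when the row begins, along the tool's axes as they then stand; what a row does not reach is not made up. A row lasts 1/10 s, in which the tool goes at most 50 mm and 8.59 degrees, less where a joint would pass 70% of its speed; a pose out of reach is approached as far as the arm can. A call is refused whole if a number of a shift passes 0.05 or a number of a turn 0.15, either way. A call with a gripper value outside its range is refused whole. The fingers move at their own pace and stop on an object; the grip force is fixed at half the most. Time passes only in rows, so rows that do not move let the fingers close. It gives the time, the measured TCP pose, the force and the opening at its end, in the units of the state.
- state(): the state, without advancing time (a new reading comes with each control period).
- read_camera(name): name is "scene" or "top" or "wrist"; returns a dict with "img" (384x512x3 uint8, red, green, blue), "fx", "fy", "cx", "cy" (pixels), "R" (3x3) and "t" (3): a world point X has camera coordinates R X + t. Camera axes: x right, y down, z forward; pixel columns grow to the right and rows downward; lengths in mm; the calibration is good to about 2 mm. A picture is of the moment at which its call begins. There is no depth.
- job_done(): hands the job in, once; it reports no verdict.
The state is a dict: "t": time; "joints": joint angles; "qvel": joint speeds; "tau": joint torques, N m; "eef_pos": TCP position; "tcp_rot": TCP orientation; "ft_force": force on the tool from outside, world axes, zero at the start; "moment": the same for the moment, N m; "opening": opening from 0.0 (shut) to 1.0 (fully open).
Only numpy, scipy, OpenCV 4.12 (cv2) and the standard library are available. Lean on these libraries where they do the work, as an engineer would, in place of code of your own. Each camera call takes 0.05 s, during which the arm holds its last target.

TASK

The red knob of the holding fixture has seized with its hold-down arm over the large steel ring gauge. Rock the knob gently back and forth in small arcs, reversing as soon as it binds so that the stud is not wrung off, until it breaks free, then turn it counter-clockwise to swing the arm well clear (60 to 80 degrees). Lift the ring gauge off its pedestal and lay it gently flat in the blue tray, without disturbing the other things on the bench.

Things in the scene. Friction and masses are not known exactly. Their poses are not given: they have to be found in the camera images.
- fixture: Holding fixture, fixed to the bench: aluminium base 160x84x12 mm, round grey tower (radius 39 mm, top 55 mm up) with the knob, steel pedestal with the ring gauge. Origin on the bench under the knob axis; x points from there to the pedestal, whose axis is 78 mm away. Its seat (radius 28 mm) is 39 mm above the bench, with a rim 5 mm high round the gauge (inner radius 25 mm).
- knob_grip (a point): Middle of the red knob's bar, on the knob's vertical axis, 92 mm above the bench; turns with the knob. Bar 46 mm long (along x), 14 mm thick (y), 28 mm tall (74 to 102 mm above the bench). Below it a steel hold-down arm turns with it: 18 mm wide, 7 mm thick, top 65.5 mm above the bench, reaching 87 mm from the axis along +x, about 2 mm above the ring gauge.
- knob (a joint): Knob angle, rad; 0 with the arm over the gauge; grows counter-clockwise from above (opening); stop at 1.45. Friction 0.06 N m. Seized, it binds hard somewhere 0.03 to 0.55 rad either way from 0 (arc over 0.5; each bind within 0.1 of the last on its side). Bind it one way (0.3 s), then the other, and so on: the jam gives a little each time; after 2 to 5 turns it lets go counter-clockwise, then only rubs.
- stud (a joint): Wind-up of the knob's stud, rad, 0 when relaxed, counter-clockwise positive: a torsion spring of 5 N m per rad that carries all torque on the knob. It shows about 0.012 with mere friction, rises when the knob binds or meets its stop, and the stud shears above 0.06 (0.30 N m): reverse at 0.03 to 0.04 (about 0.17 N m). Single readings err by 0.006. The gripped knob turns in space by knob plus stud.
- ring: The large steel ring gauge, 46 mm across, 14 mm high, 0.15 kg, lying flat in the pedestal seat at the start; origin in the centre of its underside, z up. Grasp across the rim above the pedestal's rim, which covers its lowest 5 mm.
- tray: Blue open tray with black rubber floor, fixed, 130x130x14 mm outside, walls 4 mm; origin at the centre of its underside; the rubber floor is 6.5 mm above the bench.
- oil_bottle: Bystander: yellow oil bottle with red spout, 36x36x98 mm, origin under its centre.
- sample_dish: Bystander: glass dish with steel caps, 64x64x15 mm, origin under its centre.
- ring_small: Bystander: small steel ring gauge, 34x34x12 mm, origin under its centre.
- parts_bin: Bystander: blue parts bin, 68x96x47 mm, origin under its centre.
- tape_roll: Bystander: roll of tape lying flat, 66x66x18 mm, origin under its centre.
- caliper: Bystander: steel caliper lying flat, 79x240x8 mm, origin under its centre.
Mind the look-alikes: they are no part of the job. Leave any black or orange look-alike of the ring alone.

How it is judged (in metres and radians):
On the way, in this order (a step that is already met when the one before it is completed fails the run):
1. the knob has broken free and the hold-down arm is swung clear (knob turned more than 0.95 rad) (value of joint knob above 0.95 rad), for 0.2 s.
2. the ring gauge is lifted off its pedestal (underside 55 mm or more above the bench) (height (world z) of ring above 0.055 m), for 0.1 s.
At the end, for the whole second after the job is handed in: The knob stands open (more than 0.95 rad) and the ring gauge lies flat, right way up, at rest on the floor of the blue tray, wholly inside its walls (value of joint knob above 0.95 rad and x of ring in the frame of tray between -0.042 and 0.042 m and y of ring in the frame of tray between -0.042 and 0.042 m and z of ring in the frame of tray between 0.004 and 0.009 m and angle between ring's own z axis and vertical below 0.08 rad and linear speed of ring below 0.01 m/s and velocity of joint knob between -0.05 and 0.05 rad/s); the robot touches nothing.
It fails at once if the stud is wrung off: wind-up beyond 0.06 rad (0.30 N m) either way (value of joint stud above 0.06 rad or value of joint stud below -0.06 rad).
It fails at once if the ring gauge is dropped (faster than 0.5 m/s while the fingers do not hold it) (linear speed of ring above 0.5 m/s and contact force between the fingers and ring below 0.3 N).
It fails at once if a bystander is moved by more than 15 mm (distance of any of oil_bottle, sample_dish, ring_small, parts_bin, tape_roll, caliper from where it was at the start of the episode above 0.015 m).
It also fails if it takes over 72 s, if anything falls off the work surface, if the arm or the gripper's body presses on something with over 40 N, if the wrist force passes 120 N, or if a joint passes its speed limit or range.

## Working session

There is one attempt and no reset: what is moved stays moved. The work goes in short steps, Python scripts to look and compute and a tool call to move; the robot and the scene stay as the last step left them, time stands still between calls to the robot, and variables do not carry over. Pictures are saved under pics/ and viewed, and the job is handed in when it is done.

Besides the shell and the picture viewer there is one more tool, called after "Call:" in YAML: its name, and indented under it one key for each argument. play_rows: Moves the arm, as the interface text tells. Its arguments: {"type":"object","properties":{"moves":{"type":"array"}},"required":["moves"]}

```bash
mkdir -p pics; ls
cat > h.py <<'E'
from cell import *
import numpy as np, cv2
def snap(c,name):
    d=read_camera(c); cv2.imwrite('pics/'+name+'.png',d['img'][:,:,::-1]); 
    np.savez('pics/'+name+'.npz',**{k:np.array(v) for k,v in d.items()}); return d
def ray(d,u,v):
    R=np.array(d['R']);t=np.array(d['t']); o=-R.T@t
    r=R.T@np.array([(u-d['cx'])/d['fx'],(v-d['cy'])/d['fy'],1]); return o,r
def atz(d,u,v,z):
    o,r=ray(d,u,v); return o+r*(z-o[2])/r[2]
def tri(obs):
    A=np.zeros((3,3));b=np.zeros(3)
    for d,u,v in obs:
        o,r=ray(d,u,v); r=r/np.linalg.norm(r); P=np.eye(3)-np.outer(r,r); A+=P;b+=P@o
    return np.linalg.solve(A,b)
def proj(d,X):
    c=np.array(d['R'])@np.array(X)+np.array(d['t']); return d['fx']*c[0]/c[2]+d['cx'],d['fy']*c[1]/c[2]+d['cy']
E
python3 - <<'E'
from h import *
for c in ['scene','top','wrist']:
    d=snap(c,c+'0'); print(c,d['fx'],d['cx'],d['cy'],np.round(-np.array(d['R']).T@np.array(d['t'])))
print(state())
E
```

```text
pics
scene 449.4961594758914 259.1001675969056 189.17514161936532 [ 503.  560. 1053.]
top 445.91259366644925 261.7316989091628 198.0708907034822 [ 467.  -95. 1633.]
wrist 284.0836291552114 256.4450859540132 193.12467582859094 [182. 602. 384.]
{'t': 0.15, 'joints': array([ 1.05242124e+00,  4.91372083e-01,  1.55929057e+00,  6.33347359e-06,
        1.09171496e+00, -1.05639219e-01]), 'qvel': array([ 0.0002454 , -0.00186731, -0.00074963,  0.00090731, -0.00085526,
       -0.00119567]), 'tau': array([ 2.19384747e-03, -6.12898993e+01, -2.58283818e+01,  6.92820735e-02,
        4.72892064e-02, -6.60176920e-05]), 'eef_pos': array([250.61804118, 572.37577204, 228.23294549]), 'tcp_rot': array([-3.14081266e+00, -8.83554176e-05,  2.72885383e+00]), 'ft_force': array([-0.38865265, -0.09196403, -0.12699142]), 'moment': array([-0.01213933,  0.0149696 ,  0.0115695 ]), 'opening': 1.004454054008055}
```

View pics/scene0.png

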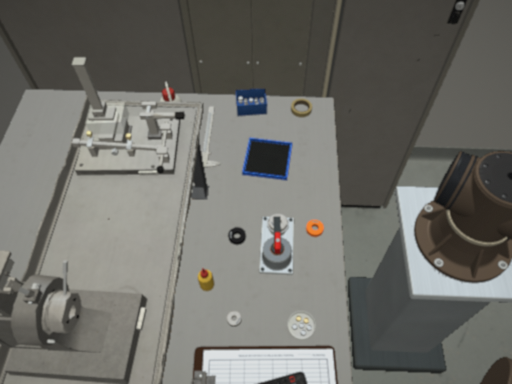

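View pics/top0.png

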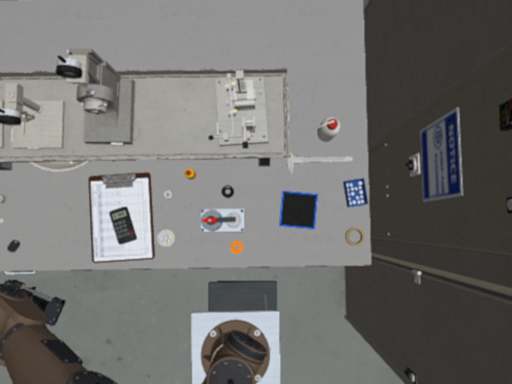

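View pics/wrist0.png

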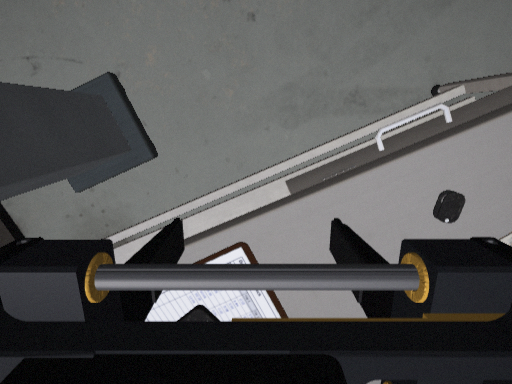

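The scene view shows the fixture at about (277,245), the red knob at (277,243) and the tray at (268,159). In the top view the fixture is at (222,219) and the tray at (298,210). I'll enlarge both to measure.

Run:
```python
import cv2
a=cv2.imread('pics/scene0.png')[200:285,240:340]; cv2.imwrite('pics/sz.png',cv2.resize(a,None,fx=7,fy=7,interpolation=cv2.INTER_CUBIC))
a=cv2.imread('pics/top0.png')[180:260,190:330]; cv2.imwrite('pics/tz.png',cv2.resize(a,None,fx=5.7,fy=5.7,interpolation=cv2.INTER_CUBIC))
```

```text
(no output)
```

View pics/sz.png

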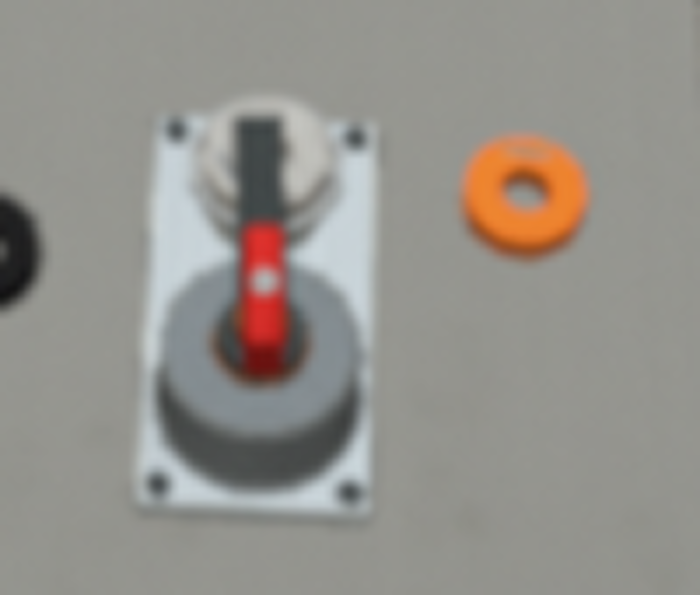

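View pics/tz.png

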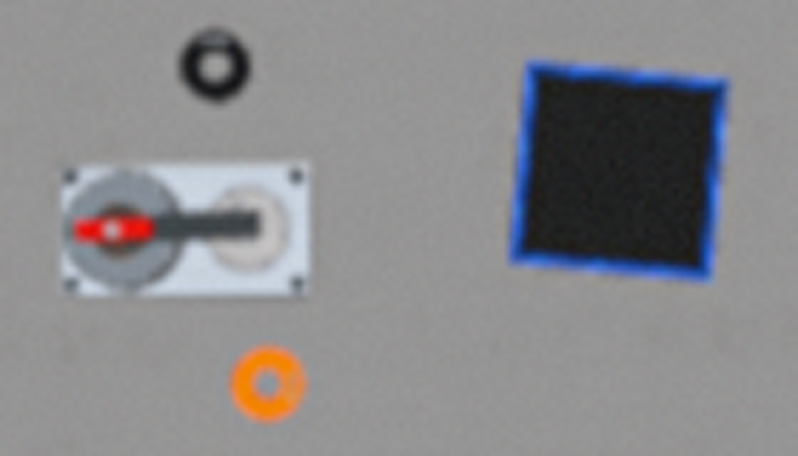

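Zoomed views: the white knob cap is at scene-zoom (264,281) and top-zoom (113,230). The base screws and tray corners are clear, so I'll triangulate from those.

```bash
cat >> h.py <<'E'
def load(n): 
    z=np.load('pics/'+n+'.npz'); return {k:(z[k] if z[k].ndim else float(z[k])) for k in z.files}
E
python3 - <<'E'
from h import *
s=load('scene0');t=load('top0')
S=lambda x,y:((x+.5)/7-.5+240,(y+.5)/7-.5+200)
T=lambda x,y:((x+.5)/5.7-.5+190,(y+.5)/5.7-.5+180)
K=tri([(s,*S(264,281)),(t,*T(113,230))]);print('knobcap',K)
print('cap z102', atz(s,*S(264,281),102),atz(t,*T(113,230),102))
# screws: order far-left..; scene (177,130),(355,138),(158,484),(349,492)
for n,z in ((s,12),(t,12)): pass
a=[S(177,130),S(355,138),S(158,484),S(349,492)]
b=[T(296,176),T(297,285),T(70,176),T(70,285)]
A=[atz(s,*p,12) for p in a];B=[atz(t,*p,12) for p in b]
for p,q,i,j in zip(A,B,a,b): print(p[:2],q[:2],tri([(s,*i),(t,*j)]))
for Q in (A,B):
    Q=np.array(Q); v=Q[0]+Q[1]-Q[2]-Q[3]; print('centre',Q.mean(0),'yaw',np.arctan2(v[1],v[0]))
c=[T(530,65),T(727,83),T(708,279),T(512,262)]
print('tray',[atz(t,*p,14)[:2] for p in c], np.mean([atz(t,*p,14) for p in c],0))
E
```

```text
knobcap [483.78639732  75.53757333 101.20337764]
cap z102 [485.64895453  75.85396456 102.        ] [481.93064534  75.53268041 102.        ]
[518.25850188 -32.6161787 ] [515.40304608 -31.37759529] [516.78960763 -31.48637507  13.87849161]
[450.67693319 -31.76118589] [446.0516435  -31.11618378] [448.38323399 -31.28604614  12.61790016]
[519.97249053 111.80777979] [517.61458886 112.62568483] [518.76241048 112.42715592  13.33016067]
[452.25826273 112.16260343] [448.30314879 113.17151604] [450.32072634 112.8589753   13.34605337]
centre [485.29154708  39.89825466  12.        ] yaw -1.582224107200051
centre [481.84310681  40.82585545  12.        ] yaw -1.5862761436771227
tray [array([ 583.96151377, -181.81804822]), array([ 570.53222224, -307.49553996]), array([ 445.80652263, -292.57718556]), array([ 458.53697192, -168.08237837])] [ 514.70930764 -237.49328803   14.        ]
```

```bash
cat >> h.py <<'E'
from scipy.spatial.transform import Rotation as Ro
def plan(target,yaw,n,off=None):
    s=state(); p=np.array(s['eef_pos']); R0=Ro.from_euler('xyz',s['tcp_rot']); R1=Ro.from_euler('xyz',[np.pi,0,yaw])
    w=(R0.inv()*R1).as_rotvec(); dp=(np.array(target)-p)/n
    print('from',p.round(1),s['tcp_rot'].round(4))
    for i in range(n):
        R=R0*Ro.from_rotvec(w*i/n)
        print([*(R.inv().apply(dp)/1000).round(4),*(w/n).round(4)])
def st():
    s=state(); print('t',round(s['t'],2),'pos',s['eef_pos'].round(1),'rot',s['tcp_rot'].round(4),'F',s['ft_force'].round(1),'M',s['moment'].round(3),'open',round(s['opening'],3),'q6',s['joints'][5].round(2))
E
python3 - <<'E'
from h import *
w=load('wrist0'); s=state()
R=Ro.from_euler('xyz',s['tcp_rot']).as_matrix(); p=s['eef_pos']
for z in (0,14,100,200): print(z,proj(w,p+R@np.array([0,0,z])))
print('cam in tool',R.T@(-w['R'].T@w['t']-p), 'view dir in tool',R.T@w['R'][2])
plan([483.5,40,230],1.557,13)
E
```

```text
0 (np.float64(257.31158641549086), np.float64(244.42547634955537))
14 (np.float64(257.25563407240634), np.float64(234.89681861095394))
100 (np.float64(257.0361325869915), np.float64(197.51581877551325))
200 (np.float64(256.90691514157555), np.float64(175.5101485327516))
cam in tool [  75.02249676   -0.55339059 -155.99080798] view dir in tool [-2.66375698e-01 -2.49137656e-05  9.63869279e-01]
from [250.6 572.4 228.2] [-3.1408e+00 -1.0000e-04  2.7289e+00]
[np.float64(-0.0328), np.float64(-0.0303), np.float64(-0.0001), np.float64(-0.0001), np.float64(0.0), np.float64(0.0901)]
[np.float64(-0.0354), np.float64(-0.0272), np.float64(-0.0001), np.float64(-0.0001), np.float64(0.0), np.float64(0.0901)]
[np.float64(-0.0377), np.float64(-0.0239), np.float64(-0.0001), np.float64(-0.0001), np.float64(0.0), np.float64(0.0901)]
[np.float64(-0.0397), np.float64(-0.0205), np.float64(-0.0001), np.float64(-0.0001), np.float64(0.0), np.float64(0.0901)]
[np.float64(-0.0414), np.float64(-0.0168), np.float64(-0.0001), np.float64(-0.0001), np.float64(0.0), np.float64(0.0901)]
[np.float64(-0.0428), np.float64(
[... 237 characters left out ...]
oat64(-0.0051), np.float64(-0.0001), np.float64(-0.0001), np.float64(0.0), np.float64(0.0901)]
[np.float64(-0.0447), np.float64(-0.0011), np.float64(-0.0001), np.float64(-0.0001), np.float64(0.0), np.float64(0.0901)]
[np.float64(-0.0446), np.float64(0.0029), np.float64(-0.0001), np.float64(-0.0001), np.float64(0.0), np.float64(0.0901)]
[np.float64(-0.0442), np.float64(0.0069), np.float64(-0.0001), np.float64(-0.0001), np.float64(0.0), np.float64(0.0901)]
[np.float64(-0.0434), np.float64(0.0109), np.float64(-0.0001), np.float64(-0.0001), np.float64(0.0), np.float64(0.0901)]
[np.float64(-0.0422), np.float64(0.0147), np.float64(-0.0001), np.float64(-0.0001), np.float64(0.0), np.float64(0.0901)]
```

Call:
play_rows:
  moves:
    - [-0.033, -0.03, 0, 0, 0, 0.09, 100]
    - [-0.035, -0.027, 0, 0, 0, 0.09, 100]
    - [-0.038, -0.024, 0, 0, 0, 0.09, 100]
    - [-0.04, -0.02, 0, 0, 0, 0.09, 100]
    - [-0.041, -0.017, 0, 0, 0, 0.09, 100]
    - [-0.043, -0.013, 0, 0, 0, 0.09, 100]
    - [-0.044, -0.009, 0, 0, 0, 0.09, 100]
    - [-0.044, -0.005, 0, 0, 0, 0.09, 100]

```text
t: 0.95
eef_pos: [393.2, 236.5, 226.2]
tcp_rot: [-3.14, 0.001, 1.99]
ft_force: [1.3, -0.3, -0.9]
opening: 0.999
```

Run:
```python
from h import *
st();plan([483.5,50,230],1.557,7)
```

```text
t 0.95 pos [393.2 236.5 226.2] rot [-3.1397e+00  8.0000e-04  1.9899e+00] F [ 1.3 -0.3 -0.9] M [ 0.016 -0.027  0.013] open 0.999 q6 -0.02
from [393.2 236.5 226.2] [-3.1397e+00  8.0000e-04  1.9899e+00]
[np.float64(-0.0296), np.float64(0.0009), np.float64(-0.0005), np.float64(-0.0002), np.float64(0.0002), np.float64(0.0618)]
[np.float64(-0.0295), np.float64(0.0028), np.float64(-0.0005), np.float64(-0.0002), np.float64(0.0002), np.float64(0.0618)]
[np.float64(-0.0292), np.float64(0.0046), np.float64(-0.0005), np.float64(-0.0002), np.float64(0.0002), np.float64(0.0618)]
[np.float64(-0.0289), np.float64(0.0064), np.float64(-0.0005), np.float64(-0.0002), np.float64(0.0002), np.float64(0.0618)]
[np.float64(-0.0285), np.float64(0.0082), np.float64(-0.0005), np.float64(-0.0002), np.float64(0.0002), np.float64(0.0618)]
[np.float64(-0.0279), np.float64(0.0099), np.float64(-0.0005), np.float64(-0.0002), np.float64(0.0002), np.float64(0.0618)]
[np.float64(-0.0272), np.float64(0.0116), np.float64(-0.0005), np.float64(-0.0002), np.float64(0.0002), np.float64(0.0618)]
```

Call:
play_rows:
  moves:
    - [-0.03, 0.001, 0, 0, 0, 0.062, 100]
    - [-0.03, 0.003, 0, 0, 0, 0.062, 100]
    - [-0.029, 0.005, 0, 0, 0, 0.062, 100]
    - [-0.029, 0.006, 0, 0, 0, 0.062, 100]
    - [-0.029, 0.008, 0, 0, 0, 0.062, 100]
    - [-0.028, 0.01, 0, 0, 0, 0.062, 100]
    - [-0.027, 0.012, 0, 0, 0, 0.062, 100]
    - [0, 0, 0, 0, 0, 0, 100]

```text
t: 1.75
eef_pos: [486.1, 35.0, 226.2]
tcp_rot: [-3.14, 0.002, 1.528]
ft_force: [1.1, -0.7, 0.7]
opening: 1.0
```

Run:
```python
from h import *
st();snap('wrist','w1');st()
```

```text
t 1.75 pos [486.1  35.  226.2] rot [-3.1401e+00  2.0000e-03  1.5285e+00] F [ 1.1 -0.7  0.7] M [-0.051  0.028 -0.04 ] open 1.0 q6 -0.02
t 1.8 pos [485.3  36.1 226.1] rot [-3.1393e+00  1.7000e-03  1.5306e+00] F [-1.5 -0.2  0.2] M [-0.096  0.016 -0.018] open 1.001 q6 -0.02
```

View pics/w1.png

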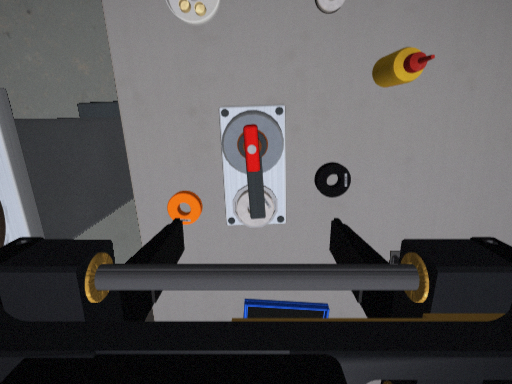

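The wrist view shows the white knob cap near (252,149) and base screws near (225,112), (280,111), (231,220) and (281,219). The arm lies over the gauge at about (256,205). Next I need a closer second view.

Run:
```python
from h import *
snap('wrist','w2');st();print(state()['joints'].round(3))
a=cv2.imread('pics/w2.png')[95:235,205:300]; cv2.imwrite('pics/w2z.png',cv2.resize(a,None,fx=4.2,fy=4.2,interpolation=cv2.INTER_CUBIC))
```

```text
t 1.85 pos [484.8  37.1 226.1] rot [-3.1390e+00  1.5000e-03  1.5323e+00] F [0.3 0.3 0.7] M [-0.092  0.049 -0.017] open 1.002 q6 -0.02
[-0.059  0.299  1.891 -0.002  0.954 -0.019]
```

View pics/w2z.png

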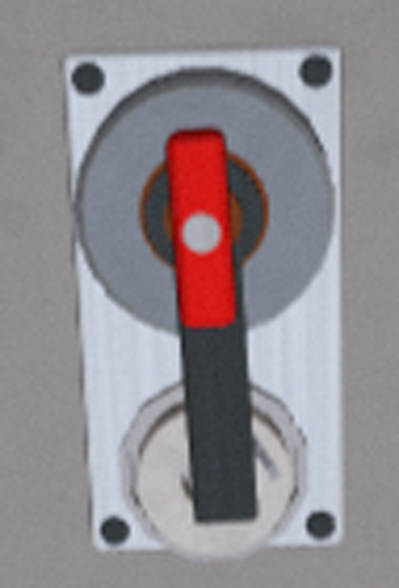

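Call:
play_rows:
  moves:
    - [0.02, 0, 0.01, 0, 0, 0, 100]
    - [0.02, 0, 0.02, 0, 0, 0, 100]
    - [0, 0, 0, 0, 0, 0, 100]

```text
t: 2.15
eef_pos: [484.8, 80.1, 195.6]
tcp_rot: [-3.139, 0.001, 1.536]
ft_force: [-0.2, -0.1, 0.9]
opening: 0.998
```

Run:
```python
from h import *
st();snap('wrist','w3a');snap('wrist','w3');st()
a=cv2.imread('pics/w3.png')[95:260,190:310]; cv2.imwrite('pics/w3z.png',cv2.resize(a,None,fx=3.6,fy=3.6,interpolation=cv2.INTER_CUBIC))
```

```text
t 2.15 pos [484.8  80.1 195.6] rot [-3.1394e+00  1.2000e-03  1.5358e+00] F [-0.2 -0.1  0.9] M [-0.055  0.014 -0.03 ] open 0.998 q6 0.07
t 2.25 pos [485.9  78.8 197.5] rot [3.1410e+00 1.4000e-03 1.5352e+00] F [ 0.7 -0.6 -0.3] M [-0.06   0.072  0.007] open 0.997 q6 0.06
```

View pics/w3z.png

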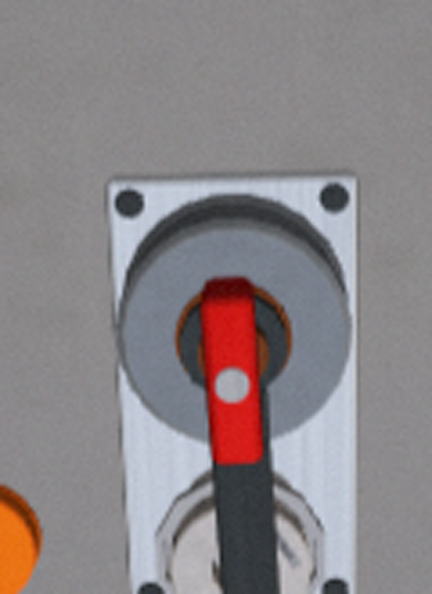

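Run:
```python
from h import *
a=load('w2');b=load('w3');t=load('top0');s=load('scene0')
A=lambda x,y:((x+.5)/4.2-.5+205,(y+.5)/4.2-.5+95)
B=lambda x,y:((x+.5)/3.6-.5+190,(y+.5)/3.6-.5+95)
print('cap',tri([(a,*A(201,233)),(b,*B(232,385))]), atz(a,*A(201,233),102),atz(b,*B(232,385),102))
obs=[(a,*A(201,233)),(b,*B(232,385)),(s,(264.5)/7-.5+240,281.5/7-.5+200),(t,113.5/5.7-.5+190,230.5/5.7-.5+180)]
print('all4',tri(obs))
for n,P,L in (('a',A,[(114,530),(321,525),(88,79),(317,71)]),('b',B,[(152,588),(336,586),(129,203),(335,197)])):
    Q=np.array([atz(a if n=='a' else b,*P(*l),12.5) for l in L]); v=Q[0]+Q[1]-Q[2]-Q[3]; print(n,Q.mean(0),np.arctan2(v[1],v[0]))
# bar sides w2: left/right edges top face z102
l=[atz(a,*A(*p),102) for p in((168,145),(185,325),(223,145),(236,325))]
for i in (0,2): v=l[i+1]-l[i];print('bar dir',np.arctan2(v[1],v[0]))
# arm edges z65.5
l=[atz(a,*A(*p),65.5) for p in((182,345),(198,515),(243,345),(254,515))]
for i in (0,2): v=l[i+1]-l[i];print('arm dir',np.arctan2(v[1],v[0]),l[i],l[i+1])
print('bar end',atz(a,*A(210,327),102), atz(a,*A(195,130),102))
```

```text
cap [482.71988305  77.28623475 104.89775578] [482.48088169  76.93453619 102.        ] [482.84205293  76.39121549 102.        ]
all4 [483.21886069  76.07627118 101.41538228]
a [482.47341785  41.03843166  12.5       ] -1.57868661020898
b [483.03206072  41.73060734  12.5       ] -1.5753656805847525
bar dir -1.5244564620256538
bar dir -1.5347958261507266
arm dir -1.5258636873958842 [475.28640129  42.51351537  65.5       ] [477.49434379  -6.59235566  65.5       ]
arm dir -1.540874820331504 [491.80794766  41.87637204  65.5       ] [493.27670291  -7.19592     65.5       ]
bar end [483.67330476  54.51356182 102.        ] [482.11240121 100.41034247 102.        ]
```

Call:
play_rows:
  moves:
    - [-0.002, -0.003, 0.03, 0, 0, -0.038, 40]
    - [0, 0, 0.03, 0, 0, -0.038, 40]
    - [0, 0, 0.02, 0, 0, 0, 40]
    - [0, 0, 0, 0, 0, 0, 40]
    - [0, 0, 0, 0, 0, 0, 40]

```text
t: 2.75
eef_pos: [484.8, 76.0, 120.3]
tcp_rot: [3.133, 0.002, 1.618]
ft_force: [0.7, -0.9, 0.5]
opening: 0.638
```

Run:
```python
from h import *
snap('wrist','w4');st();plan([482.8,76.5,89],1.611,1)
```

```text
t 2.8 pos [484.9  76.  120.5] rot [3.1326e+00 2.0000e-03 1.6175e+00] F [-0.5  0.9  0.8] M [-0.035  0.088 -0.024] open 0.598 q6 -0.02
from [484.9  76.  120.5] [3.1326e+00 2.0000e-03 1.6175e+00]
[np.float64(0.0006), np.float64(-0.0023), np.float64(0.0315), np.float64(0.009), np.float64(0.0019), np.float64(0.0065)]
```

View pics/w4.png

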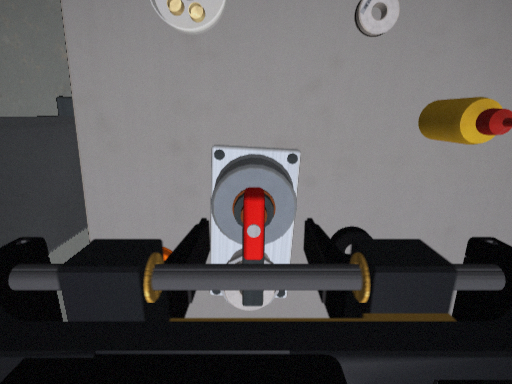

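The wrist view puts the knob cap at (254,231), midway between the fingers and with the bar parallel to the pads. I'll descend.

Call:
play_rows:
  moves:
    - [0.0, -0.001, 0.015, 0.005, 0, 0.003, 35]
    - [0, -0.001, 0.015, 0.004, 0, 0.002, 35]
    - [0, 0, 0.002, 0, 0, 0, 35]
    - [0, 0, 0, 0, 0, 0, 35]

```text
t: 3.2
eef_pos: [485.8, 75.6, 93.2]
tcp_rot: [3.133, 0.002, 1.612]
ft_force: [0.0, 0.1, 0.9]
opening: 0.352
```

Run:
```python
from h import *
snap('wrist','w5');st();plan([482.8,76.5,89],1.611,1)
```

```text
t 3.25 pos [485.8  75.6  93.3] rot [3.1328e+00 2.2000e-03 1.6123e+00] F [-0.5 -0.5  0.5] M [-0.081  0.027  0.053] open 0.353 q6 -0.02
from [485.8  75.6  93.3] [3.1328e+00 2.2000e-03 1.6123e+00]
[np.float64(0.001), np.float64(-0.003), np.float64(0.0043), np.float64(0.0088), np.float64(0.0022), np.float64(0.0013)]
```

View pics/w5.png

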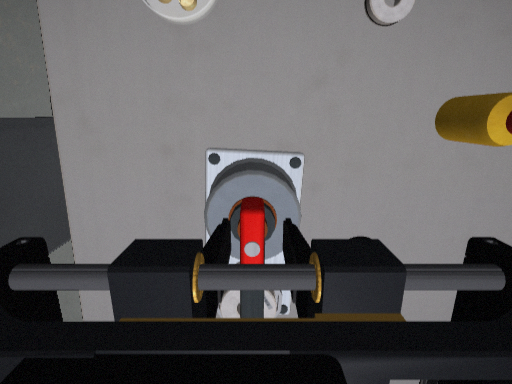

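Call:
play_rows:
  moves:
    - [0.001, -0.004, 0.005, 0.009, 0.002, 0, 35]
    - [0, 0, 0, 0, 0, 0, 35]

```text
t: 3.45
eef_pos: [482.1, 76.5, 89.5]
tcp_rot: [3.14, 0.0, 1.612]
ft_force: [0.1, -0.9, -0.7]
opening: 0.352
```

Call:
play_rows:
  moves:
    - [0, 0, 0, 0, 0, 0, 35]

```text
t: 3.55
eef_pos: [482.2, 76.6, 89.8]
tcp_rot: [3.14, 0.0, 1.613]
ft_force: [0.0, 0.4, -0.1]
opening: 0.352
```

Run:
```python
from h import *
st();plan([482.8,76.5,89],1.611,1)
```

```text
t 3.55 pos [482.2  76.6  89.8] rot [3.1397 0.     1.6125] F [ 0.   0.4 -0.1] M [-0.088  0.036 -0.029] open 0.352 q6 -0.02
from [482.2  76.6  89.8] [3.1397 0.     1.6125]
[np.float64(-0.0001), np.float64(0.0006), np.float64(0.0008), np.float64(0.0019), np.float64(0.0), np.float64(0.0015)]
```

Call:
play_rows:
  moves:
    - [0, 0, 0, 0, 0, 0, 10]
    - [0, 0, 0, 0, 0, 0, 10]
    - [0, 0, 0, 0, 0, 0, 10]
    - [0, 0, 0, 0, 0, 0, 5]

```text
t: 3.95
eef_pos: [482.8, 76.6, 90.2]
tcp_rot: [3.138, -0.0, 1.612]
ft_force: [3.3, 0.3, -1.3]
opening: 0.145
```

Run:
```python
from h import *
st()
```

```text
t 3.95 pos [482.8  76.6  90.2] rot [ 3.1382 -0.      1.6124] F [ 3.3  0.3 -1.3] M [-0.041 -0.143 -0.09 ] open 0.145 q6 -0.02
```

Call:
play_rows:
  moves:
    - [0, 0, 0, 0, 0, -0.025, 0]

```text
t: 4.05
eef_pos: [482.9, 76.7, 90.2]
tcp_rot: [3.138, 0.0, 1.638]
ft_force: [0.1, -0.2, -0.2]
opening: 0.143
```

```bash
cat > m.py <<'E'
from h import *
import sys
n=int(sys.argv[1]) if len(sys.argv)>1 else 1
st()
for i in range(n-1): read_camera('wrist'); st()
E
python3 m.py 4
```

```text
t 4.05 pos [482.9  76.7  90.2] rot [3.1382 0.     1.6381] F [ 0.1 -0.2 -0.2] M [-0.089  0.228 -0.141] open 0.143 q6 -0.05
t 4.1 pos [482.8  76.6  90.2] rot [3.1383e+00 1.0000e-04 1.6406e+00] F [1.5 0.5 0.2] M [-0.072  0.031 -0.129] open 0.146 q6 -0.05
t 4.15 pos [482.8  76.6  90.2] rot [3.1383e+00 1.0000e-04 1.6387e+00] F [2.3 0.6 0.3] M [-0.023  0.011 -0.068] open 0.144 q6 -0.05
t 4.2 pos [482.8  76.7  90.2] rot [3.1382 0.     1.6377] F [ 1.6  0.2 -0.3] M [-0.024 -0.081 -0.09 ] open 0.146 q6 -0.04
```

Create m.py:
```python
from cell import *
import numpy as np,sys
n=int(sys.argv[1]) if len(sys.argv)>1 else 3
L=[]
for i in range(n):
    if i: read_camera('wrist')
    s=state(); L.append((s['moment'][2],s['tcp_rot'][2],*s['ft_force']))
L=np.array(L)
print('t',round(s['t'],2),'yaw',L[-1,1].round(4),'Mz',L[:,0].round(3),'mean',L[:,0].mean().round(3),'F',L[:,2:].mean(0).round(1),'pos',s['eef_pos'].round(1))
```

```text
(no output)
```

Call:
play_rows:
  moves:
    - [0, 0, 0, 0, 0, -0.025, 0]

```text
t: 4.3
eef_pos: [482.8, 76.7, 90.2]
tcp_rot: [3.138, 0.0, 1.663]
ft_force: [1.8, 0.1, 0.2]
opening: 0.144
```

```bash
python3 m.py
```

```text
t 4.4 yaw 1.664 Mz [-0.105 -0.081 -0.124] mean -0.103 F [ 1.7  0.6 -0.2] pos [482.8  76.6  90.2]
```

Call:
play_rows:
  moves:
    - [0, 0, 0, 0, 0, -0.02, 0]

```text
t: 4.5
eef_pos: [482.8, 76.6, 90.2]
tcp_rot: [3.138, 0.0, 1.685]
ft_force: [1.8, 0.2, -0.1]
opening: 0.145
```

```bash
python3 m.py
```

```text
t 4.6 yaw 1.6851 Mz [-0.176 -0.117 -0.096] mean -0.129 F [ 2.1  0.6 -0.2] pos [482.8  76.7  90.2]
```

```bash
python3 m.py 5
```

```text
t 4.8 yaw 1.684 Mz [-0.096 -0.13  -0.088 -0.162 -0.154] mean -0.126 F [ 2.1  0.4 -0.8] pos [482.8  76.7  90.2]
```

Call:
play_rows:
  moves:
    - [0, 0, 0, 0, 0, -0.012, 0]

```text
t: 4.9
eef_pos: [482.8, 76.6, 90.2]
tcp_rot: [3.138, 0.0, 1.696]
ft_force: [1.7, 0.9, -0.2]
opening: 0.144
```

```bash
python3 m.py 4
```

```text
t 5.05 yaw 1.696 Mz [-0.145 -0.186 -0.113 -0.182] mean -0.156 F [ 1.5  0.3 -0.5] pos [482.8  76.6  90.2]
```

Call:
play_rows:
  moves:
    - [0, 0, 0, 0, 0, -0.01, 0]

```text
t: 5.15
eef_pos: [482.8, 76.6, 90.2]
tcp_rot: [3.138, 0.0, 1.706]
ft_force: [1.9, 0.1, -1.1]
opening: 0.144
```

```bash
python3 m.py 6
```

```text
t 5.4 yaw 1.706 Mz [-0.162 -0.191 -0.121 -0.21  -0.148 -0.182] mean -0.169 F [ 1.7  0.3 -1. ] pos [482.8  76.6  90.2]
```

Call:
play_rows:
  moves:
    - [0, 0, 0, 0, 0, -0.01, 0]
    - [0, 0, 0, 0, 0, 0, 0]

```text
t: 5.6
eef_pos: [482.8, 76.6, 90.2]
tcp_rot: [3.138, 0.0, 1.717]
ft_force: [2.0, -0.4, -1.1]
opening: 0.144
```

```bash
python3 m.py 5
```

```text
t 5.8 yaw 1.7162 Mz [-0.165 -0.184 -0.186 -0.174 -0.144] mean -0.171 F [ 1.8  0.4 -0.5] pos [482.8  76.6  90.2]
```

Run:
```python
from h import *
snap('wrist','w6')
for n in('w5','w6'):
    a=cv2.imread(f'pics/{n}.png')[190:330,190:320]; cv2.imwrite(f'pics/{n}z.png',a)
a=np.hstack([cv2.imread('pics/w5z.png'),cv2.imread('pics/w6z.png')]); cv2.imwrite('pics/c56.png',cv2.resize(a,None,fx=3,fy=3,interpolation=cv2.INTER_CUBIC))
```

```text
(no output)
```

View pics/c56.png

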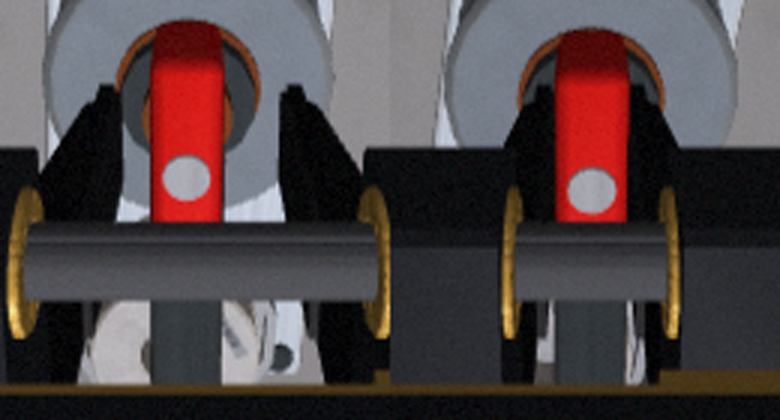

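The bar stays parallel to the pads and has turned with the tool, so the grip isn't slipping. I'll keep going in small steps.

Call:
play_rows:
  moves:
    - [0, 0, 0, 0, 0, -0.012, 0]

```text
t: 5.95
eef_pos: [482.8, 76.6, 90.2]
tcp_rot: [3.138, 0.0, 1.729]
ft_force: [1.9, 0.7, -0.2]
opening: 0.144
```

```bash
python3 m.py 4
```

```text
t 6.1 yaw 1.7283 Mz [-0.211 -0.218 -0.24  -0.251] mean -0.23 F [ 1.5  0.  -0.7] pos [482.9  76.7  90.2]
```

```bash
python3 m.py 3
```

```text
t 6.2 yaw 1.7281 Mz [-0.251 -0.211 -0.225] mean -0.229 F [ 1.7 -0.4  0.1] pos [482.9  76.6  90.2]
```

Call:
play_rows:
  moves:
    - [0, 0, 0, 0, 0, 0.04, 0]
    - [0, 0, 0, 0, 0, 0.025, 0]

```text
t: 6.4
eef_pos: [482.8, 76.6, 90.2]
tcp_rot: [3.138, 0.0, 1.662]
ft_force: [0.8, 0.8, -0.2]
opening: 0.142
```

```bash
python3 m.py 3
```

```text
t 6.5 yaw 1.6628 Mz [0.034 0.015 0.049] mean 0.033 F [ 1.6  0.9 -0.4] pos [482.8  76.6  90.2]
```

Call:
play_rows:
  moves:
    - [0, 0, 0, 0, 0, 0.03, 0]
    - [0, 0, 0, 0, 0, 0.03, 0]
    - [0, 0, 0, 0, 0, 0.03, 0]

```text
t: 6.8
eef_pos: [482.8, 76.7, 90.2]
tcp_rot: [3.138, 0.0, 1.572]
ft_force: [2.0, 0.5, -1.5]
opening: 0.145
```

```bash
python3 m.py 3
```

```text
t 6.9 yaw 1.5731 Mz [0.092 0.088 0.126] mean 0.102 F [ 2.2  0.2 -1.2] pos [482.8  76.7  90.2]
```

Call:
play_rows:
  moves:
    - [0, 0, 0, 0, 0, 0.03, 0]
    - [0, 0, 0, 0, 0, 0.03, 0]
    - [0, 0, 0, 0, 0, 0.03, 0]

```text
t: 7.2
eef_pos: [482.7, 76.6, 90.2]
tcp_rot: [3.138, -0.0, 1.482]
ft_force: [1.9, 0.3, -0.8]
opening: 0.145
```

```bash
python3 m.py 3
```

```text
t 7.3 yaw 1.4832 Mz [0.119 0.093 0.147] mean 0.12 F [ 1.6  0.  -0.3] pos [482.7  76.7  90.2]
```

Call:
play_rows:
  moves:
    - [0, 0, 0, 0, 0, 0.03, 0]
    - [0, 0, 0, 0, 0, 0.03, 0]
    - [0, 0, 0, 0, 0, 0.03, 0]

```text
t: 7.6
eef_pos: [482.7, 76.7, 90.2]
tcp_rot: [3.138, -0.0, 1.392]
ft_force: [1.4, 0.1, 0.3]
opening: 0.143
```

```bash
python3 m.py 3
```

```text
t 7.7 yaw 1.3931 Mz [0.133 0.059 0.066] mean 0.086 F [ 1.5  0.3 -0. ] pos [482.7  76.7  90.2]
```

Call:
play_rows:
  moves:
    - [0, 0, 0, 0, 0, 0.03, 0]
    - [0, 0, 0, 0, 0, 0.03, 0]
    - [0, 0, 0, 0, 0, 0.02, 0]

```text
t: 8.0
eef_pos: [482.6, 76.7, 90.2]
tcp_rot: [3.139, -0.001, 1.312]
ft_force: [0.7, 0.2, -0.9]
opening: 0.146
```

```bash
python3 m.py 3
```

```text
t 8.1 yaw 1.3129 Mz [0.139 0.155 0.027] mean 0.107 F [ 1.2  0.4 -0.8] pos [482.6  76.7  90.2]
```

Call:
play_rows:
  moves:
    - [0, 0, 0, 0, 0, 0.025, 0]
    - [0, 0, 0, 0, 0, 0.025, 0]

```text
t: 8.3
eef_pos: [482.6, 76.7, 90.2]
tcp_rot: [3.139, -0.001, 1.261]
ft_force: [0.8, -0.3, -0.1]
opening: 0.145
```

```bash
python3 m.py 3
```

```text
t 8.4 yaw 1.2614 Mz [0.07  0.063 0.106] mean 0.08 F [ 1.4  0.3 -0.3] pos [482.6  76.7  90.2]
```

Call:
play_rows:
  moves:
    - [0, 0, 0, 0, 0, 0.025, 0]

```text
t: 8.5
eef_pos: [482.5, 76.7, 90.2]
tcp_rot: [3.139, -0.001, 1.236]
ft_force: [0.3, 0.7, 0.1]
opening: 0.145
```

```bash
python3 m.py 3
```

```text
t 8.6 yaw 1.2351 Mz [0.132 0.131 0.11 ] mean 0.124 F [0.9 1.1 0.1] pos [482.5  76.7  90.2]
```

Call:
play_rows:
  moves:
    - [0, 0, 0, 0, 0, 0.018, 0]

```text
t: 8.7
eef_pos: [482.6, 76.7, 90.2]
tcp_rot: [3.139, -0.001, 1.217]
ft_force: [1.3, -0.2, -0.4]
opening: 0.143
```

```bash
python3 m.py 3
```

```text
t 8.8 yaw 1.2163 Mz [0.098 0.113 0.085] mean 0.099 F [ 1.4  0.3 -0.3] pos [482.5  76.7  90.2]
```

Call:
play_rows:
  moves:
    - [0, 0, 0, 0, 0, 0.018, 0]

```text
t: 8.9
eef_pos: [482.5, 76.7, 90.2]
tcp_rot: [3.139, -0.001, 1.198]
ft_force: [1.0, 0.8, 0.2]
opening: 0.145
```

```bash
python3 m.py 3
```

```text
t 9.0 yaw 1.1974 Mz [0.105 0.097 0.014] mean 0.072 F [1.1 0.6 0. ] pos [482.5  76.7  90.2]
```

Call:
play_rows:
  moves:
    - [0, 0, 0, 0, 0, 0.016, 0]

```text
t: 9.1
eef_pos: [482.5, 76.7, 90.2]
tcp_rot: [3.139, -0.001, 1.181]
ft_force: [1.6, 0.9, -0.5]
opening: 0.144
```

```bash
python3 m.py 3
```

```text
t 9.2 yaw 1.1805 Mz [0.087 0.075 0.071] mean 0.077 F [ 1.1  0.7 -0.2] pos [482.5  76.7  90.2]
```

Call:
play_rows:
  moves:
    - [0, 0, 0, 0, 0, 0.018, 0]

```text
t: 9.3
eef_pos: [482.5, 76.7, 90.2]
tcp_rot: [3.139, -0.001, 1.162]
ft_force: [1.1, 0.7, 0.6]
opening: 0.143
```

```bash
python3 m.py 3
```

```text
t 9.4 yaw 1.1615 Mz [0.103 0.038 0.051] mean 0.064 F [0.9 0.4 0.1] pos [482.5  76.7  90.2]
```

Call:
play_rows:
  moves:
    - [0, 0, 0, 0, 0, 0.016, 0]

```text
t: 9.5
eef_pos: [482.5, 76.7, 90.2]
tcp_rot: [3.139, -0.001, 1.145]
ft_force: [1.2, 0.5, -0.2]
opening: 0.148
```

```bash
python3 m.py 3
```

```text
t 9.6 yaw 1.1446 Mz [0.055 0.038 0.005] mean 0.033 F [ 0.9  0.6 -0.5] pos [482.5  76.7  90.2]
```

Call:
play_rows:
  moves:
    - [0, 0, 0, 0, 0, 0.018, 0]

```text
t: 9.7
eef_pos: [482.5, 76.7, 90.2]
tcp_rot: [3.139, -0.001, 1.126]
ft_force: [1.1, 1.0, -0.3]
opening: 0.146
```

```bash
python3 m.py 3
```

```text
t 9.8 yaw 1.1256 Mz [0.074 0.053 0.081] mean 0.069 F [0.9 0.9 0. ] pos [482.5  76.7  90.2]
```

Call:
play_rows:
  moves:
    - [0, 0, 0, 0, 0, 0.018, 0]

```text
t: 9.9
eef_pos: [482.5, 76.7, 90.2]
tcp_rot: [3.139, -0.001, 1.107]
ft_force: [0.1, 0.9, 0.4]
opening: 0.147
```

```bash
python3 m.py 3
```

```text
t 10.0 yaw 1.1067 Mz [0.088 0.154 0.06 ] mean 0.101 F [0.8 0.4 0.4] pos [482.5  76.7  90.2]
```

Call:
play_rows:
  moves:
    - [0, 0, 0, 0, 0, 0.016, 0]

```text
t: 10.1
eef_pos: [482.5, 76.7, 90.2]
tcp_rot: [3.139, -0.001, 1.09]
ft_force: [1.1, 0.9, 0.1]
opening: 0.14
```

```bash
python3 m.py 3
```

```text
t 10.2 yaw 1.0899 Mz [0.163 0.141 0.062] mean 0.122 F [ 1.1  0.4 -0.4] pos [482.5  76.7  90.2]
```

Call:
play_rows:
  moves:
    - [0, 0, 0, 0, 0, 0.014, 0]

```text
t: 10.3
eef_pos: [482.5, 76.7, 90.2]
tcp_rot: [3.139, -0.001, 1.075]
ft_force: [0.8, -0.1, -1.1]
opening: 0.147
```

```bash
python3 m.py 3
```

```text
t 10.4 yaw 1.0752 Mz [0.097 0.056 0.087] mean 0.08 F [ 0.7  0.2 -0.5] pos [482.5  76.7  90.2]
```

Call:
play_rows:
  moves:
    - [0, 0, 0, 0, 0, 0.016, 0]

```text
t: 10.5
eef_pos: [482.4, 76.7, 90.2]
tcp_rot: [3.139, -0.001, 1.059]
ft_force: [0.7, 0.9, -0.6]
opening: 0.145
```

```bash
python3 m.py 3
```

```text
t 10.6 yaw 1.0582 Mz [0.114 0.118 0.099] mean 0.11 F [ 0.6  1.1 -0.5] pos [482.4  76.7  90.2]
```

Call:
play_rows:
  moves:
    - [0, 0, 0, 0, 0, 0.016, 0]

```text
t: 10.7
eef_pos: [482.5, 76.7, 90.2]
tcp_rot: [3.139, -0.001, 1.042]
ft_force: [0.3, 0.1, -0.7]
opening: 0.148
```

```bash
python3 m.py 3
```

```text
t 10.8 yaw 1.0414 Mz [0.108 0.092 0.09 ] mean 0.097 F [ 0.9  0.6 -0.4] pos [482.4  76.7  90.2]
```

Call:
play_rows:
  moves:
    - [0, 0, 0, 0, 0, 0.016, 0]

```text
t: 10.9
eef_pos: [482.4, 76.7, 90.2]
tcp_rot: [3.139, -0.001, 1.025]
ft_force: [0.7, 1.9, -0.2]
opening: 0.144
```

```bash
python3 m.py 3
```

```text
t 11.0 yaw 1.0245 Mz [0.119 0.1   0.139] mean 0.119 F [ 1.   1.3 -0.1] pos [482.4  76.7  90.2]
```

Call:
play_rows:
  moves:
    - [0, 0, 0, 0, 0, 0.013, 0]

```text
t: 11.1
eef_pos: [482.4, 76.7, 90.2]
tcp_rot: [3.139, -0.001, 1.011]
ft_force: [1.2, 0.2, -0.7]
opening: 0.148
```

```bash
python3 m.py 3
```

```text
t 11.2 yaw 1.0109 Mz [0.089 0.154 0.115] mean 0.119 F [ 1.2  0.7 -0. ] pos [482.4  76.8  90.2]
```

Call:
play_rows:
  moves:
    - [0, 0, 0, 0, 0, 0.014, 0]

```text
t: 11.3
eef_pos: [482.4, 76.8, 90.2]
tcp_rot: [3.139, -0.001, 0.996]
ft_force: [1.3, 1.2, 0.2]
opening: 0.146
```

```bash
python3 m.py 3
```

```text
t 11.4 yaw 0.9962 Mz [0.134 0.207 0.154] mean 0.165 F [1.3 1.1 0.1] pos [482.4  76.7  90.2]
```

Call:
play_rows:
  moves:
    - [0, 0, 0, 0, 0, 0.012, 0]

```text
t: 11.5
eef_pos: [482.4, 76.7, 90.2]
tcp_rot: [3.139, -0.001, 0.984]
ft_force: [2.0, 1.5, 0.1]
opening: 0.147
```

```bash
python3 m.py 3
```

```text
t 11.6 yaw 0.9837 Mz [0.153 0.178 0.142] mean 0.158 F [ 1.2  1.2 -0.1] pos [482.4  76.8  90.2]
```

Call:
play_rows:
  moves:
    - [0, 0, 0, 0, 0, 0.01, 0]

```text
t: 11.7
eef_pos: [482.4, 76.7, 90.2]
tcp_rot: [3.139, -0.001, 0.973]
ft_force: [1.1, 1.3, -0.3]
opening: 0.144
```

```bash
python3 m.py 4
```

```text
t 11.85 yaw 0.9736 Mz [0.189 0.207 0.176 0.192] mean 0.191 F [ 1.   1.3 -0.2] pos [482.4  76.7  90.2]
```

Call:
play_rows:
  moves:
    - [0, 0, 0, 0, 0, 0.004, 0]
    - [0, 0, 0, 0, 0, 0, 0]

```text
t: 12.05
eef_pos: [482.4, 76.8, 90.2]
tcp_rot: [3.139, -0.001, 0.969]
ft_force: [0.6, 1.4, 0.4]
opening: 0.149
```

```bash
python3 m.py 5
```

```text
t 12.25 yaw 0.9696 Mz [0.215 0.193 0.167 0.187 0.178] mean 0.188 F [ 0.8  0.8 -0.3] pos [482.4  76.7  90.2]
```

Call:
play_rows:
  moves:
    - [0, 0, 0, 0, 0, -0.05, 0]
    - [0, 0, 0, 0, 0, -0.05, 0]
    - [0, 0, 0, 0, 0, -0.05, 0]
    - [0, 0, 0, 0, 0, -0.05, 0]
    - [0, 0, 0, 0, 0, -0.05, 0]
    - [0, 0, 0, 0, 0, -0.05, 0]
    - [0, 0, 0, 0, 0, -0.05, 0]
    - [0, 0, 0, 0, 0, -0.05, 0]

```text
t: 13.05
eef_pos: [482.6, 76.6, 90.2]
tcp_rot: [3.139, -0.001, 1.379]
ft_force: [0.3, 0.9, -0.2]
opening: 0.145
```

```bash
python3 m.py 3
```

```text
t 13.15 yaw 1.3783 Mz [-0.117 -0.094 -0.073] mean -0.095 F [ 0.5  1.2 -0.2] pos [482.7  76.6  90.2]
```

Call:
play_rows:
  moves:
    - [0, 0, 0, 0, 0, -0.05, 0]
    - [0, 0, 0, 0, 0, -0.05, 0]
    - [0, 0, 0, 0, 0, -0.05, 0]
    - [0, 0, 0, 0, 0, -0.03, 0]

```text
t: 13.55
eef_pos: [482.8, 76.6, 90.2]
tcp_rot: [3.138, -0.001, 1.556]
ft_force: [0.4, 1.8, -0.4]
opening: 0.149
```

```bash
python3 m.py 3
```

```text
t 13.65 yaw 1.5551 Mz [-0.104 -0.092 -0.045] mean -0.08 F [ 1.3  1.2 -0.2] pos [482.8  76.6  90.2]
```

Call:
play_rows:
  moves:
    - [0, 0, 0, 0, 0, -0.025, 0]
    - [0, 0, 0, 0, 0, -0.02, 0]

```text
t: 13.85
eef_pos: [482.8, 76.6, 90.2]
tcp_rot: [3.138, -0.001, 1.599]
ft_force: [1.0, -0.1, -0.3]
opening: 0.143
```

```bash
python3 m.py 3
```

```text
t 13.95 yaw 1.5992 Mz [-0.089 -0.06  -0.145] mean -0.098 F [ 1.4  0.7 -0.5] pos [482.8  76.6  90.2]
```

Call:
play_rows:
  moves:
    - [0, 0, 0, 0, 0, -0.018, 0]

```text
t: 14.05
eef_pos: [482.8, 76.6, 90.2]
tcp_rot: [3.138, -0.001, 1.617]
ft_force: [1.3, 1.1, 0.0]
opening: 0.148
```

```bash
python3 m.py 3
```

```text
t 14.15 yaw 1.6178 Mz [-0.076 -0.113 -0.113] mean -0.101 F [ 1.3  0.9 -0.3] pos [482.8  76.6  90.2]
```

Call:
play_rows:
  moves:
    - [0, 0, 0, 0, 0, -0.018, 0]

```text
t: 14.25
eef_pos: [482.8, 76.6, 90.2]
tcp_rot: [3.138, -0.001, 1.636]
ft_force: [1.4, 1.5, 0.9]
opening: 0.144
```

```bash
python3 m.py 3
```

```text
t 14.35 yaw 1.6368 Mz [-0.111 -0.006 -0.082] mean -0.067 F [1.4 0.9 0.2] pos [482.8  76.6  90.2]
```

Call:
play_rows:
  moves:
    - [0, 0, 0, 0, 0, -0.018, 0]

```text
t: 14.45
eef_pos: [482.8, 76.6, 90.2]
tcp_rot: [3.138, -0.001, 1.655]
ft_force: [0.9, 0.1, -0.3]
opening: 0.145
```

```bash
python3 m.py 3
```

```text
t 14.55 yaw 1.6558 Mz [-0.095 -0.064 -0.002] mean -0.053 F [ 1.1  0.6 -0.7] pos [482.8  76.6  90.2]
```

Call:
play_rows:
  moves:
    - [0, 0, 0, 0, 0, -0.018, 0]

```text
t: 14.65
eef_pos: [482.9, 76.6, 90.2]
tcp_rot: [3.138, -0.001, 1.675]
ft_force: [2.2, 1.2, -0.9]
opening: 0.144
```

```bash
python3 m.py 3
```

```text
t 14.75 yaw 1.6748 Mz [-0.028 -0.085 -0.078] mean -0.064 F [ 2.1  1.1 -0.8] pos [482.8  76.6  90.2]
```

Call:
play_rows:
  moves:
    - [0, 0, 0, 0, 0, -0.012, 0]

```text
t: 14.85
eef_pos: [482.9, 76.6, 90.2]
tcp_rot: [3.138, -0.001, 1.687]
ft_force: [1.2, 0.8, -0.4]
opening: 0.147
```

```bash
python3 m.py 3
```

```text
t 14.95 yaw 1.6874 Mz [-0.009 -0.046 -0.052] mean -0.035 F [ 1.7  0.8 -1. ] pos [482.9  76.6  90.2]
```

Call:
play_rows:
  moves:
    - [0, 0, 0, 0, 0, -0.018, 0]

```text
t: 15.05
eef_pos: [482.9, 76.6, 90.2]
tcp_rot: [3.138, -0.001, 1.706]
ft_force: [2.1, 0.1, -0.5]
opening: 0.145
```

```bash
python3 m.py 3
```

```text
t 15.15 yaw 1.7063 Mz [-0.065 -0.037 -0.074] mean -0.059 F [ 1.8  0.5 -0.2] pos [482.9  76.6  90.2]
```

Call:
play_rows:
  moves:
    - [0, 0, 0, 0, 0, -0.015, 0]

```text
t: 15.25
eef_pos: [482.9, 76.6, 90.2]
tcp_rot: [3.138, -0.001, 1.722]
ft_force: [2.9, 1.1, 0.0]
opening: 0.149
```

```bash
python3 m.py 3
```

```text
t 15.35 yaw 1.7221 Mz [-0.08  -0.026 -0.081] mean -0.062 F [ 2.1  1.2 -0.2] pos [482.9  76.6  90.2]
```

Call:
play_rows:
  moves:
    - [0, 0, 0, 0, 0, -0.012, 0]

```text
t: 15.45
eef_pos: [482.9, 76.6, 90.2]
tcp_rot: [3.138, -0.001, 1.735]
ft_force: [1.6, 1.4, -0.8]
opening: 0.148
```

```bash
python3 m.py 3
```

```text
t 15.55 yaw 1.7348 Mz [-0.039 -0.028 -0.071] mean -0.046 F [ 1.7  1.4 -0.1] pos [482.9  76.6  90.2]
```

Call:
play_rows:
  moves:
    - [0, 0, 0, 0, 0, -0.018, 0]

```text
t: 15.65
eef_pos: [482.9, 76.6, 90.2]
tcp_rot: [3.138, -0.001, 1.753]
ft_force: [1.8, 1.8, -0.1]
opening: 0.144
```

```bash
python3 m.py 3
```

```text
t 15.75 yaw 1.7538 Mz [-0.058 -0.094 -0.076] mean -0.076 F [1.8 0.9 0.2] pos [482.9  76.6  90.2]
```

Call:
play_rows:
  moves:
    - [0, 0, 0, 0, 0, -0.016, 0]

```text
t: 15.85
eef_pos: [482.9, 76.6, 90.2]
tcp_rot: [3.138, -0.0, 1.77]
ft_force: [1.7, 0.4, 0.2]
opening: 0.146
```

```bash
python3 m.py 3
```

```text
t 15.95 yaw 1.7706 Mz [-0.024 -0.074 -0.098] mean -0.065 F [ 1.4  1.1 -0.2] pos [482.9  76.6  90.2]
```

Call:
play_rows:
  moves:
    - [0, 0, 0, 0, 0, -0.012, 0]

```text
t: 16.05
eef_pos: [482.9, 76.6, 90.2]
tcp_rot: [3.138, -0.0, 1.783]
ft_force: [1.4, 0.9, -0.6]
opening: 0.146
```

```bash
python3 m.py 3
```

```text
t 16.15 yaw 1.7832 Mz [-0.049 -0.069 -0.062] mean -0.06 F [ 1.3  1.  -0.4] pos [482.9  76.6  90.2]
```

Call:
play_rows:
  moves:
    - [0, 0, 0, 0, 0, -0.016, 0]

```text
t: 16.25
eef_pos: [482.9, 76.6, 90.2]
tcp_rot: [3.138, -0.0, 1.8]
ft_force: [1.9, 1.2, -0.0]
opening: 0.148
```

```bash
python3 m.py 3
```

```text
t 16.35 yaw 1.8001 Mz [-0.089 -0.118 -0.063] mean -0.09 F [ 1.6  1.  -0.5] pos [482.9  76.6  90.2]
```

Call:
play_rows:
  moves:
    - [0, 0, 0, 0, 0, -0.014, 0]

```text
t: 16.45
eef_pos: [482.9, 76.6, 90.2]
tcp_rot: [3.138, -0.0, 1.815]
ft_force: [2.3, 1.2, -0.1]
opening: 0.143
```

```bash
python3 m.py 3
```

```text
t 16.55 yaw 1.8149 Mz [-0.067 -0.021 -0.072] mean -0.053 F [ 1.8  1.1 -0.1] pos [482.9  76.6  90.2]
```

Call:
play_rows:
  moves:
    - [0, 0, 0, 0, 0, -0.016, 0]

```text
t: 16.65
eef_pos: [483.0, 76.6, 90.2]
tcp_rot: [3.138, -0.0, 1.831]
ft_force: [2.1, 1.1, -0.4]
opening: 0.148
```

```bash
python3 m.py 3
```

```text
t 16.75 yaw 1.8317 Mz [-0.074 -0.069 -0.081] mean -0.074 F [ 1.9  1.1 -0.4] pos [482.9  76.6  90.2]
```

Call:
play_rows:
  moves:
    - [0, 0, 0, 0, 0, -0.016, 0]

```text
t: 16.85
eef_pos: [483.0, 76.6, 90.2]
tcp_rot: [3.138, -0.0, 1.848]
ft_force: [2.7, 1.2, -0.7]
opening: 0.143
```

```bash
python3 m.py 3
```

```text
t 16.95 yaw 1.8485 Mz [-0.033 -0.047 -0.007] mean -0.029 F [ 2.4  0.9 -0.9] pos [482.9  76.6  90.2]
```

Call:
play_rows:
  moves:
    - [0, 0, 0, 0, 0, -0.016, 0]

```text
t: 17.05
eef_pos: [483.0, 76.6, 90.2]
tcp_rot: [3.138, -0.0, 1.865]
ft_force: [1.8, 1.2, -0.4]
opening: 0.148
```

```bash
python3 m.py 3
```

```text
t 17.15 yaw 1.8654 Mz [-0.039 -0.038 -0.035] mean -0.037 F [ 1.8  1.7 -0.3] pos [483.   76.6  90.2]
```

Call:
play_rows:
  moves:
    - [0, 0, 0, 0, 0, -0.018, 0]
    - [0, 0, 0, 0, 0, -0.018, 0]

```text
t: 17.35
eef_pos: [483.0, 76.7, 90.2]
tcp_rot: [3.138, 0.0, 1.904]
ft_force: [2.3, 1.5, -0.3]
opening: 0.146
```

```bash
python3 m.py 3
```

```text
t 17.45 yaw 1.903 Mz [-0.05  -0.073 -0.088] mean -0.07 F [ 2.5  1.5 -0.4] pos [483.   76.6  90.2]
```

Call:
play_rows:
  moves:
    - [0, 0, 0, 0, 0, -0.018, 0]
    - [0, 0, 0, 0, 0, -0.018, 0]

```text
t: 17.65
eef_pos: [483.0, 76.7, 90.2]
tcp_rot: [3.138, 0.0, 1.941]
ft_force: [1.7, 1.5, -0.8]
opening: 0.144
```

```bash
python3 m.py 3
```

```text
t 17.75 yaw 1.9407 Mz [-0.08  -0.07  -0.005] mean -0.052 F [ 1.8  1.3 -0.6] pos [483.   76.7  90.2]
```

Call:
play_rows:
  moves:
    - [0, 0, 0, 0, 0, -0.018, 0]
    - [0, 0, 0, 0, 0, -0.018, 0]

```text
t: 17.95
eef_pos: [483.0, 76.6, 90.2]
tcp_rot: [3.138, 0.0, 1.979]
ft_force: [2.2, 1.2, -1.2]
opening: 0.144
```

```bash
python3 m.py 3
```

```text
t 18.05 yaw 1.9783 Mz [-0.107 -0.026 -0.026] mean -0.053 F [ 2.1  1.4 -1.1] pos [483.   76.7  90.2]
```

Call:
play_rows:
  moves:
    - [0, 0, 0, 0, 0, -0.018, 0]
    - [0, 0, 0, 0, 0, -0.018, 0]

```text
t: 18.25
eef_pos: [483.0, 76.7, 90.2]
tcp_rot: [3.138, 0.001, 2.016]
ft_force: [1.9, 1.2, -0.8]
opening: 0.147
```

```bash
python3 m.py 3
```

```text
t 18.35 yaw 2.0157 Mz [-0.084 -0.064 -0.056] mean -0.068 F [ 2.1  1.2 -0.7] pos [483.1  76.7  90.2]
```

Call:
play_rows:
  moves:
    - [0, 0, 0, 0, 0, -0.018, 0]
    - [0, 0, 0, 0, 0, -0.018, 0]

```text
t: 18.55
eef_pos: [483.1, 76.6, 90.2]
tcp_rot: [3.138, 0.001, 2.054]
ft_force: [2.3, 0.9, -0.9]
opening: 0.146
```

```bash
python3 m.py 3
```

```text
t 18.65 yaw 2.0533 Mz [-0.054 -0.072 -0.054] mean -0.06 F [ 2.3  1.4 -0.6] pos [483.1  76.7  90.2]
```

Call:
play_rows:
  moves:
    - [0, 0, 0, 0, 0, -0.02, 0]
    - [0, 0, 0, 0, 0, -0.02, 0]

```text
t: 18.85
eef_pos: [483.1, 76.7, 90.2]
tcp_rot: [3.138, 0.001, 2.096]
ft_force: [2.8, 1.3, -0.6]
opening: 0.145
```

```bash
python3 m.py 3
```

```text
t 18.95 yaw 2.0951 Mz [-0.047 -0.084 -0.015] mean -0.049 F [ 2.1  1.4 -0.7] pos [483.1  76.7  90.2]
```

Call:
play_rows:
  moves:
    - [0, 0, 0, 0, 0, -0.02, 0]
    - [0, 0, 0, 0, 0, -0.02, 0]

```text
t: 19.15
eef_pos: [483.1, 76.7, 90.2]
tcp_rot: [3.138, 0.001, 2.137]
ft_force: [1.9, 0.7, -1.2]
opening: 0.147
```

```bash
python3 m.py 3
```

```text
t 19.25 yaw 2.1369 Mz [-0.067 -0.074 -0.1  ] mean -0.081 F [ 2.3  1.2 -1.3] pos [483.1  76.7  90.2]
```

Call:
play_rows:
  moves:
    - [0, 0, 0, 0, 0, -0.03, 0]
    - [0, 0, 0, 0, 0, -0.03, 0]
    - [0, 0, 0, 0, 0, -0.03, 0]
    - [0, 0, 0, 0, 0, -0.03, 0]
    - [0, 0, 0, 0, 0, -0.03, 0]

```text
t: 19.75
eef_pos: [483.2, 76.8, 90.2]
tcp_rot: [3.138, 0.002, 2.292]
ft_force: [1.6, 0.8, -1.0]
opening: 0.144
```

```bash
python3 m.py 3
```

```text
t 19.85 yaw 2.2909 Mz [-0.074 -0.083 -0.076] mean -0.078 F [ 2.2  1.6 -1.4] pos [483.2  76.8  90.2]
```

Free. Now I'll swing to about 1.2 rad, which is yaw 2.775.

Call:
play_rows:
  moves:
    - [0, 0, 0, 0, 0, -0.04, 0]
    - [0, 0, 0, 0, 0, -0.04, 0]
    - [0, 0, 0, 0, 0, -0.04, 0]
    - [0, 0, 0, 0, 0, -0.04, 0]
    - [0, 0, 0, 0, 0, -0.04, 0]
    - [0, 0, 0, 0, 0, -0.04, 0]

```text
t: 20.45
eef_pos: [483.3, 76.9, 90.2]
tcp_rot: [3.138, 0.003, 2.533]
ft_force: [1.6, 1.6, -1.0]
opening: 0.145
```

```bash
python3 m.py 3
```

```text
t 20.55 yaw 2.532 Mz [-0.057 -0.033 -0.057] mean -0.049 F [ 2.1  1.9 -0.8] pos [483.3  76.9  90.2]
```

Call:
play_rows:
  moves:
    - [0, 0, 0, 0, 0, -0.04, 0]
    - [0, 0, 0, 0, 0, -0.04, 0]
    - [0, 0, 0, 0, 0, -0.04, 0]
    - [0, 0, 0, 0, 0, -0.04, 0]
    - [0, 0, 0, 0, 0, -0.04, 0]
    - [0, 0, 0, 0, 0, -0.03, 0]

```text
t: 21.15
eef_pos: [483.4, 77.0, 90.2]
tcp_rot: [3.138, 0.004, 2.758]
ft_force: [1.6, 2.0, -1.6]
opening: 0.145
```

```bash
python3 m.py 5
```

```text
t 21.35 yaw 2.7571 Mz [-0.005 -0.02  -0.004 -0.047  0.016] mean -0.012 F [ 2.2  2.  -1.2] pos [483.4  77.   90.2]
```

Call:
play_rows:
  moves:
    - [0, 0, 0, 0, 0, 0, 40]
    - [0, 0, 0, 0, 0, 0, 40]
    - [0, 0, 0, 0, 0, 0, 40]
    - [0, 0, 0, 0, 0, 0, 40]
    - [0, 0, -0.03, 0, 0, 0, 50]
    - [0, 0, -0.05, 0, 0, 0, 70]
    - [0, 0, -0.04, 0, 0, 0, 80]

```text
t: 22.05
eef_pos: [479.9, 76.2, 209.0]
tcp_rot: [-3.139, -0.009, 2.754]
ft_force: [0.9, -0.3, 0.2]
opening: 0.597
```

Run:
```python
from h import *
st();print(state()['joints'].round(2));plan([482.3,10,200],1.571,8)
snap('scene','s1')
a=cv2.imread('pics/s1.png')[200:285,240:340]; cv2.imwrite('pics/s1z.png',cv2.resize(a,None,fx=7,fy=7,interpolation=cv2.INTER_CUBIC))
```

```text
t 22.05 pos [479.9  76.2 209. ] rot [-3.1389 -0.0086  2.7543] F [ 0.9 -0.3  0.2] M [ 0.019 -0.038 -0.05 ] open 0.597 q6 -1.16
[ 0.02  0.32  1.91  0.    0.92 -1.16]
from [479.9  76.2 209. ] [-3.1389 -0.0086  2.7543]
[np.float64(-0.0034), np.float64(-0.0075), np.float64(0.0011), np.float64(-0.0009), np.float64(-0.0007), np.float64(0.1479)]
[np.float64(-0.0045), np.float64(-0.007), np.float64(0.0011), np.float64(-0.0009), np.float64(-0.0007), np.float64(0.1479)]
[np.float64(-0.0055), np.float64(-0.0062), np.float64(0.0011), np.float64(-0.0009), np.float64(-0.0007), np.float64(0.1479)]
[np.float64(-0.0063), np.float64(-0.0054), np.float64(0.0011), np.float64(-0.0009), np.float64(-0.0007), np.float64(0.1479)]
[np.float64(-0.007), np.float64(-0.0044), np.float64(0.0011), np.float64(-0.0009), np.float64(-0.0007), np.float64(0.1479)]
[np.float64(-0.0076), np.float64(-0.0033), np.float64(0.0011), np.float64(-0.0009), np.float64(-0.0007), np.float64(0.1479)]
[np.float64(-0.008), np.float64(-0.0021), np.float64(0.0011), np.float64(-0.0009), np.float64(-0.0007), np.float64(0.1479)]
[np.float64(-0.0082), np.float64(-0.0009), np.float64(0.0011), np.float64(-0.0009), np.float64(-0.0007), np.float64(0.1479)]
```

View pics/s1z.png

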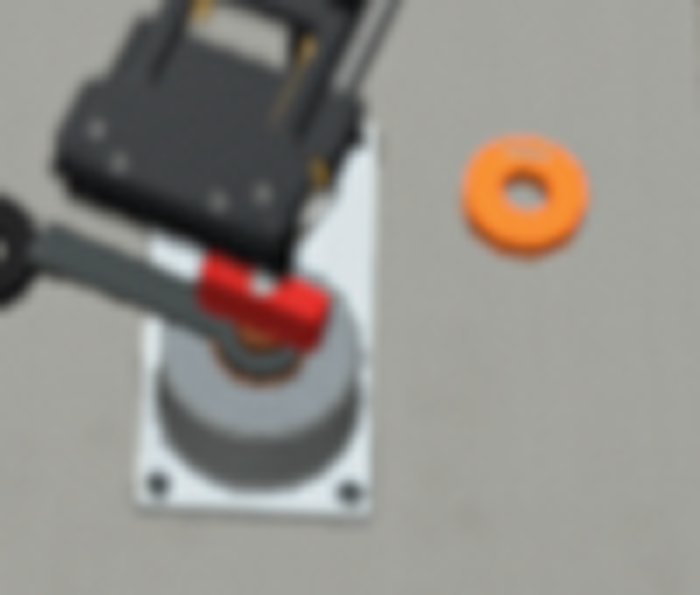

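The hold-down arm is swung about 70° and is clear of the gauge. Next I'll move over the gauge to view it.

Call:
play_rows:
  moves:
    - [-0.003, -0.007, 0, 0, 0, 0.148, 85]
    - [-0.004, -0.007, 0, 0, 0, 0.148, 85]
    - [-0.006, -0.006, 0, 0, 0, 0.148, 85]
    - [-0.006, -0.005, 0, 0, 0, 0.148, 85]
    - [-0.007, -0.004, 0, 0, 0, 0.148, 85]
    - [-0.008, -0.003, 0, 0, 0, 0.148, 85]
    - [-0.008, -0.002, 0, 0, 0, 0.148, 85]
    - [-0.008, -0.001, 0, 0, 0, 0.148, 85]

```text
t: 22.9
eef_pos: [484.1, 9.8, 216.4]
tcp_rot: [3.137, -0.001, 1.552]
ft_force: [0.5, -0.8, 0.2]
opening: 0.849
```

Call:
play_rows:
  moves:
    - [0, 0, 0, 0, 0, 0, 85]
    - [0, 0, 0, 0, 0, 0, 85]

```text
t: 23.1
eef_pos: [483.9, 9.2, 216.0]
tcp_rot: [3.138, -0.001, 1.552]
ft_force: [1.2, 0.4, -0.1]
opening: 0.855
```

Run:
```python
from h import *
snap('wrist','r0');snap('wrist','r1');st()
```

```text
t 23.2 pos [483.9   9.4 216.1] rot [ 3.1376e+00 -6.0000e-04  1.5518e+00] F [0.4 0.5 0.8] M [-0.14   0.061 -0.065] open 0.847 q6 -0.1
```

View pics/r1.png

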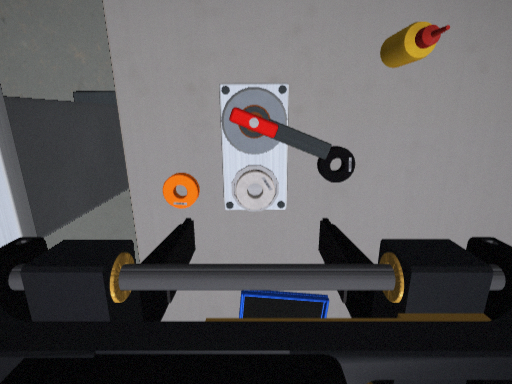

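The gauge is at about (255,188) and fully uncovered. I'll move to a second viewpoint, lower and centred over it.

Call:
play_rows:
  moves:
    - [-0.005, 0, 0.03, 0, 0, -0.01, 85]
    - [-0.005, 0, 0.03, 0, 0, -0.01, 85]
    - [0, 0, 0, 0, 0, 0, 85]
    - [0, 0, 0, 0, 0, 0, 85]

```text
t: 23.6
eef_pos: [484.9, 0.5, 155.9]
tcp_rot: [3.135, -0.0, 1.583]
ft_force: [0.2, -0.1, 0.2]
opening: 0.852
```

Run:
```python
from h import *
snap('wrist','r2');st()
a=cv2.imread('pics/r1.png')[155:220,215:300]; a=cv2.resize(a,(680,520),interpolation=cv2.INTER_CUBIC);cv2.imwrite('pics/r1z.png',a)
a=cv2.imread('pics/r2.png')[155:285,190:320]; cv2.imwrite('pics/r2z.png',cv2.resize(a,None,fx=4.5,fy=4.5,interpolation=cv2.INTER_CUBIC))
```

```text
t 23.65 pos [484.8   0.5 156. ] rot [ 3.1347e+00 -2.0000e-04  1.5827e+00] F [-0.2 -0.9 -0.4] M [-0.105  0.06   0.072] open 0.845 q6 -0.15
```

View pics/r1z.png

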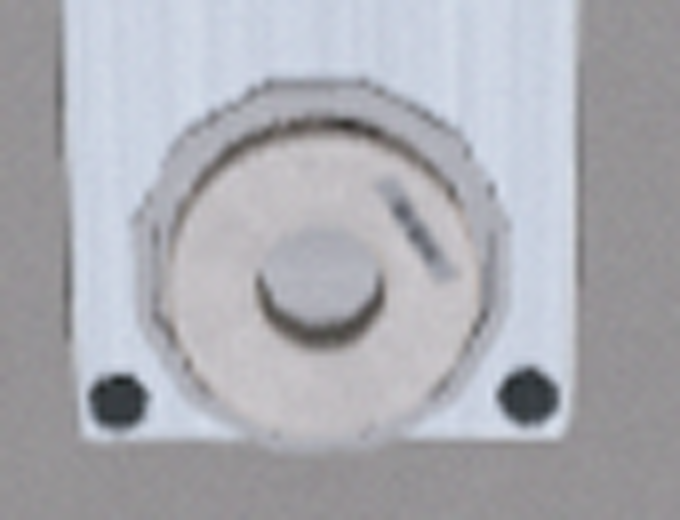

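View pics/r2z.png

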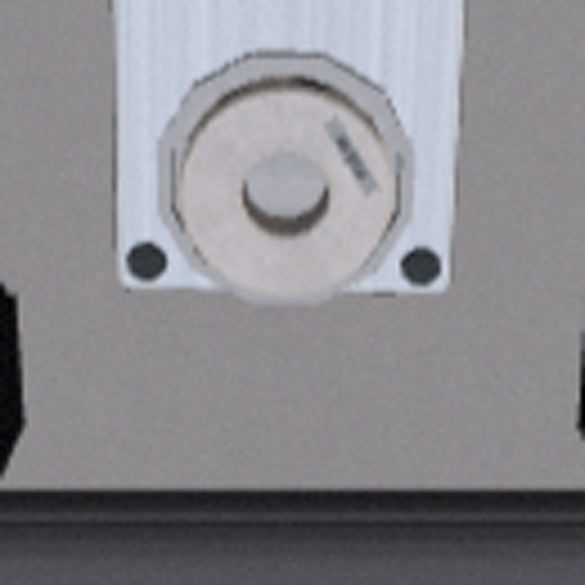

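Run:
```python
from h import *
a=load('r1');b=load('r2')
pa=((322.5)/8-.5+215,(287.5)/8-.5+155); pb=(287.5/4.5-.5+190,193.5/4.5-.5+155)
print(tri([(a,*pa),(b,*pb)]),atz(a,*pa,53),atz(b,*pb,53)); st()
w=atz(a,170.5/8-.5+215,pa[1],53)-atz(a,480.5/8-.5+215,pa[1],53);print(w)
plan([482.5,-1.5,60],1.571,3)
```

```text
[482.32714372  -2.47522332  47.76912028] [482.23850527  -1.11600973  53.        ] [482.45236507  -0.91417617  53.        ]
t 23.65 pos [484.8   0.5 156. ] rot [ 3.1347e+00 -2.0000e-04  1.5827e+00] F [-0.2 -0.9 -0.4] M [-0.105  0.06   0.072] open 0.845 q6 -0.15
[-45.02920413   0.84181239   0.        ]
from [484.8   0.5 156. ] [ 3.1347e+00 -2.0000e-04  1.5827e+00]
[np.float64(-0.0007), np.float64(-0.001), np.float64(0.032), np.float64(0.0023), np.float64(-0.0001), np.float64(0.0039)]
[np.float64(-0.0007), np.float64(-0.0009), np.float64(0.032), np.float64(0.0023), np.float64(-0.0001), np.float64(0.0039)]
[np.float64(-0.0007), np.float64(-0.0009), np.float64(0.032), np.float64(0.0023), np.float64(-0.0001), np.float64(0.0039)]
```

Call:
play_rows:
  moves:
    - [-0.001, -0.002, 0.03, 0.004, 0, 0.006, 85]
    - [-0.001, -0.001, 0.03, 0.003, 0, 0.006, 85]
    - [0, 0, 0.015, 0, 0, 0, 85]
    - [0, 0, 0, 0, 0, 0, 75]

```text
t: 24.05
eef_pos: [485.7, -0.8, 84.5]
tcp_rot: [3.132, 0.001, 1.573]
ft_force: [0.4, 0.1, 0.8]
opening: 0.81
```

Run:
```python
from h import *
st();plan([482.4,-1.2,61],1.571,1);snap('wrist','r3')
```

```text
t 24.05 pos [485.7  -0.8  84.5] rot [3.1318e+00 1.1000e-03 1.5734e+00] F [0.4 0.1 0.8] M [-0.127  0.077  0.009] open 0.81 q6 -0.14
from [485.7  -0.8  84.5] [3.1318e+00 1.1000e-03 1.5734e+00]
[np.float64(-0.0004), np.float64(-0.0035), np.float64(0.0235), np.float64(0.0098), np.float64(0.0011), np.float64(0.0024)]
```

View pics/r3.png

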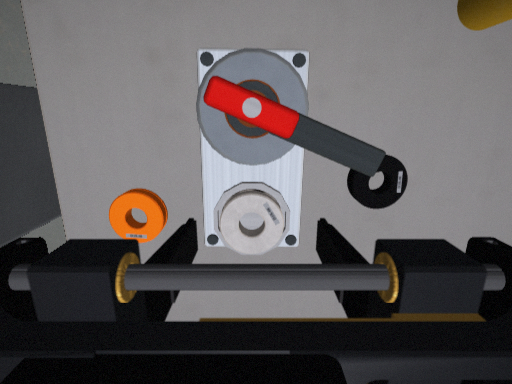

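Call:
play_rows:
  moves:
    - [0, -0.004, 0.01, 0.01, 0.001, 0.002, 75]
    - [0, 0, 0.01, 0, 0, 0, 75]
    - [0, 0, 0, 0, 0, 0, 75]

```text
t: 24.4
eef_pos: [483.4, -0.7, 67.0]
tcp_rot: [3.136, 0.001, 1.572]
ft_force: [0.5, 0.7, 1.3]
opening: 0.752
```

Run:
```python
from h import *
st();plan([482.4,-1.2,61],1.571,1)
```

```text
t 24.4 pos [483.4  -0.7  67. ] rot [3.1363e+00 9.0000e-04 1.5720e+00] F [0.5 0.7 1.3] M [-0.117  0.071 -0.013] open 0.752 q6 -0.14
from [483.4  -0.7  67. ] [3.1363e+00 9.0000e-04 1.5720e+00]
[np.float64(-0.0005), np.float64(-0.0011), np.float64(0.006), np.float64(0.0053), np.float64(0.0008), np.float64(0.001)]
```

Call:
play_rows:
  moves:
    - [0, -0.002, 0.006, 0.006, 0.001, 0.001, 70]
    - [0, 0, 0, 0, 0, 0, 65]

```text
t: 24.6
eef_pos: [481.5, -0.7, 60.9]
tcp_rot: [-3.141, -0.0, 1.571]
ft_force: [-0.8, 0.1, -0.4]
opening: 0.668
```

Run:
```python
from h import *
st();plan([482.4,-1.2,61],1.571,1)
```

```text
t 24.6 pos [481.5  -0.7  60.9] rot [-3.1410e+00 -1.0000e-04  1.5711e+00] F [-0.8  0.1 -0.4] M [-0.094  0.069 -0.006] open 0.668 q6 -0.14
from [481.5  -0.7  60.9] [-3.1410e+00 -1.0000e-04  1.5711e+00]
[np.float64(-0.0005), np.float64(0.0009), np.float64(-0.0001), np.float64(-0.0006), np.float64(-0.0001), np.float64(0.0001)]
```

Good. Closing.

Call:
play_rows:
  moves:
    - [0, 0.001, 0, 0, 0, 0, 45]
    - [0, 0, 0, 0, 0, 0, 40]
    - [0, 0, 0, 0, 0, 0, 35]
    - [0, 0, 0, 0, 0, 0, 30]
    - [0, 0, 0, 0, 0, 0, 30]

```text
t: 25.1
eef_pos: [482.7, -0.8, 61.2]
tcp_rot: [-3.141, -0.0, 1.571]
ft_force: [-0.1, -0.6, -1.9]
opening: 0.455
```

Run:
```python
from h import *
st()
```

```text
t 25.1 pos [482.7  -0.8  61.2] rot [-3.1411e+00 -1.0000e-04  1.5710e+00] F [-0.1 -0.6 -1.9] M [-0.119  0.058  0.039] open 0.455 q6 -0.14
```

Call:
play_rows:
  moves:
    - [0, 0, 0, 0, 0, 0, 20]
    - [0, 0, 0, 0, 0, 0, 20]

```text
t: 25.3
eef_pos: [482.7, -0.7, 61.1]
tcp_rot: [-3.141, -0.0, 1.571]
ft_force: [0.3, -0.1, -1.9]
opening: 0.457
```

Run:
```python
from h import *
st();snap('wrist','r4');st()
```

```text
t 25.3 pos [482.7  -0.7  61.1] rot [-3.141e+00 -1.000e-04  1.571e+00] F [ 0.3 -0.1 -1.9] M [-0.047  0.052 -0.052] open 0.457 q6 -0.14
t 25.35 pos [482.7  -0.7  61.1] rot [-3.1410e+00 -1.0000e-04  1.5711e+00] F [ 0.4 -0.1 -1.3] M [-0.106 -0.001 -0.009] open 0.454 q6 -0.14
```

View pics/r4.png

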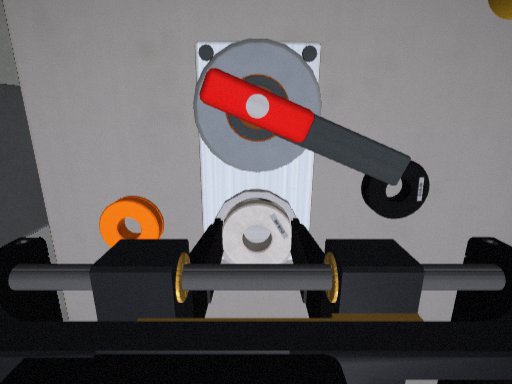

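The gauge is between the pads at about (257,235) and the opening stopped at 0.455 (43 mm). Lifting slowly.

Call:
play_rows:
  moves:
    - [0, 0, -0.005, 0, 0, 0, 20]
    - [0, 0, -0.008, 0, 0, 0, 20]
    - [0, 0, -0.012, 0, 0, 0, 20]
    - [0, 0, -0.015, 0, 0, 0, 20]

```text
t: 25.75
eef_pos: [481.9, -0.6, 102.3]
tcp_rot: [-3.138, -0.001, 1.571]
ft_force: [-0.1, 0.2, -1.5]
opening: 0.46
```

Run:
```python
from h import *
st();snap('wrist','r5')
```

```text
t 25.75 pos [481.9  -0.6 102.3] rot [-3.1377e+00 -6.0000e-04  1.5710e+00] F [-0.1  0.2 -1.5] M [-0.142  0.014 -0.009] open 0.46 q6 -0.14
```

View pics/r5.png

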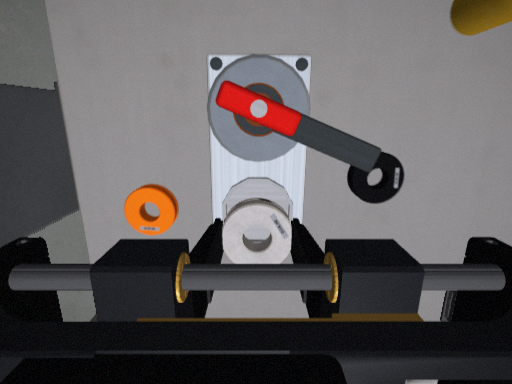

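The gauge lifts level with the gripper and its weight reads 1.5 N. Now carrying it to the tray.

Call:
play_rows:
  moves:
    - [-0.01, 0.001, -0.015, 0, 0, 0, 20]
    - [-0.02, 0.003, -0.01, 0, 0, 0, 20]
    - [-0.03, 0.004, 0, 0, 0, 0, 20]
    - [-0.03, 0.004, 0, 0, 0, 0, 20]
    - [-0.03, 0.004, 0, 0, 0, 0, 20]
    - [-0.03, 0.004, 0, 0, 0, 0, 20]
    - [-0.02, 0.002, 0, 0, 0, 0, 20]
    - [-0.01, 0.001, 0, 0, 0, 0, 20]

```text
t: 26.6
eef_pos: [507.1, -186.2, 134.3]
tcp_rot: [3.136, 0.002, 1.575]
ft_force: [-0.1, 0.1, -2.1]
opening: 0.458
```

Run:
```python
from h import *
st();snap('wrist','p1');st();plan([514.7,-237.5,100],1.571,2)
```

```text
t 26.6 pos [ 507.1 -186.2  134.3] rot [3.1363e+00 1.9000e-03 1.5747e+00] F [-0.1  0.1 -2.1] M [-0.087  0.079 -0.002] open 0.458 q6 -0.48
t 26.65 pos [ 507.3 -187.   134.3] rot [3.1360e+00 2.2000e-03 1.5744e+00] F [-0.1 -1.6 -1.9] M [-0.14   0.036  0.03 ] open 0.454 q6 -0.48
from [ 507.3 -187.   134.3] [3.1360e+00 2.2000e-03 1.5744e+00]
[np.float64(-0.0252), np.float64(0.0035), np.float64(0.0172), np.float64(0.0028), np.float64(0.0011), np.float64(0.0017)]
[np.float64(-0.0253), np.float64(0.0036), np.float64(0.0172), np.float64(0.0028), np.float64(0.0011), np.float64(0.0017)]
```

View pics/p1.png

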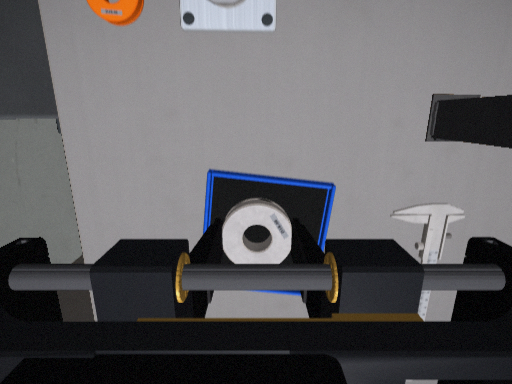

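The wrist view shows tray corners at (209,171), (334,185) and (300,293), and the level gauge at (257,235). I'll check the tray position from this view and the scene view.

Run:
```python
from h import *
w=load('p1');t=load('top0');s=load('scene0')
T=lambda x,y:((x+.5)/5.7-.5+190,(y+.5)/5.7-.5+180)
A=atz(w,209,171,14);B=atz(w,334,185,14);C=atz(w,300,293,14)
print(A,B,C,'centre',(A+C)/2, np.linalg.norm(B-A),np.linalg.norm(C-B))
print('height by top/wrist',tri([(w,209,171),(t,*T(512,262))]),tri([(w,334,185),(t,*T(530,65))]))
for p in [(249,139),(292,142),(287,179),(243,173)]: print(atz(s,*p,14))
```

```text
[ 460.55398145 -165.88647446   14.        ] [ 585.23265066 -179.64226888   14.        ] [ 556.87222135 -304.30113093   14.        ] centre [ 508.7131014 -235.0938027   14.       ] 125.43521210940868 127.84422489265368
height by top/wrist [ 4.58401728e+02 -1.68630425e+02  4.06260352e-01] [ 584.9106712  -180.99136171   12.25473199]
[ 575.02276446 -300.9972258    14.        ]
[ 446.68134598 -294.29705489   14.        ]
[ 460.48459545 -160.06611647   14.        ]
[ 585.27747502 -175.97287204   14.        ]
```

The views agree within a few mm on a tray centre near (514,-236); the third wrist point was hidden by the gripper, so it isn't a true corner. I'll centre over that and descend.

Call:
play_rows:
  moves:
    - [-0.02, 0.002, 0.015, 0.003, 0, 0, 20]
    - [-0.02, 0.002, 0.02, 0.003, 0.001, 0, 20]
    - [-0.008, 0.002, 0.02, 0, 0.001, 0, 20]
    - [0, 0, 0.015, 0, 0, 0, 20]
    - [0, 0, 0, 0, 0, 0, 20]

```text
t: 27.15
eef_pos: [513.9, -233.5, 63.2]
tcp_rot: [3.141, 0.0, 1.576]
ft_force: [-0.4, 0.1, -1.7]
opening: 0.455
```

Run:
```python
from h import *
st();plan([514,-236,30],1.571,1)
```

```text
t 27.15 pos [ 513.9 -233.5   63.2] rot [3.1410e+00 2.0000e-04 1.5756e+00] F [-0.4  0.1 -1.7] M [-0.092  0.076 -0.005] open 0.455 q6 -0.55
from [ 513.9 -233.5   63.2] [3.1410e+00 2.0000e-04 1.5756e+00]
[np.float64(-0.0025), np.float64(0.0), np.float64(0.0332), np.float64(0.0006), np.float64(0.0002), np.float64(0.0046)]
```

Call:
play_rows:
  moves:
    - [-0.002, 0, 0.012, 0, 0, 0, 20]
    - [0, 0, 0.01, 0, 0, 0, 20]
    - [0, 0, 0.004, 0, 0, 0, 20]
    - [0, 0, 0, 0, 0, 0, 20]

```text
t: 27.55
eef_pos: [514.6, -234.0, 36.7]
tcp_rot: [3.14, 0.001, 1.578]
ft_force: [-0.9, -0.3, -1.9]
opening: 0.453
```

Run:
```python
from h import *
st();plan([514,-236,29],1.571,1)
```

```text
t 27.55 pos [ 514.6 -234.    36.7] rot [3.1398e+00 8.0000e-04 1.5776e+00] F [-0.9 -0.3 -1.9] M [-0.057  0.097  0.01 ] open 0.453 q6 -0.55
from [ 514.6 -234.    36.7] [3.1398e+00 8.0000e-04 1.5776e+00]
[np.float64(-0.002), np.float64(-0.0006), np.float64(0.0077), np.float64(0.0018), np.float64(0.0008), np.float64(0.0066)]
```

Call:
play_rows:
  moves:
    - [0, 0, 0.005, 0, 0, 0, 20]
    - [0, 0, 0.002, 0, 0, 0, 20]

```text
t: 27.75
eef_pos: [515.0, -233.9, 30.0]
tcp_rot: [3.139, 0.001, 1.578]
ft_force: [0.2, -0.3, -0.8]
opening: 0.457
```

Call:
play_rows:
  moves:
    - [0, 0, 0.002, 0, 0, 0, 20]

```text
t: 27.85
eef_pos: [515.2, -234.0, 28.4]
tcp_rot: [3.138, 0.002, 1.578]
ft_force: [-7.4, 3.8, 34.7]
opening: 0.457
```

Run:
```python
from h import *
st()
```

```text
t 27.85 pos [ 515.2 -234.    28.4] rot [3.1382e+00 1.8000e-03 1.5779e+00] F [-7.4  3.8 34.7] M [ 0.619  1.657 -0.034] open 0.457 q6 -0.55
```

Contact came at about 28.5 mm, as expected. I'll ease the load off and release.

Call:
play_rows:
  moves:
    - [0, 0, -0.0005, 0, 0, 0, 20]

```text
t: 27.95
eef_pos: [515.2, -234.1, 29.2]
tcp_rot: [3.138, 0.002, 1.578]
ft_force: [-0.3, 0.5, -1.3]
opening: 0.458
```

Call:
play_rows:
  moves:
    - [0, 0, 0, 0, 0, 0, 49]
    - [0, 0, 0, 0, 0, 0, 55]
    - [0, 0, 0, 0, 0, 0, 62]
    - [0, 0, 0, 0, 0, 0, 68]
    - [0, 0, 0, 0, 0, 0, 68]

```text
t: 28.45
eef_pos: [515.7, -234.4, 29.7]
tcp_rot: [3.137, 0.003, 1.578]
ft_force: [-0.2, 0.3, -0.2]
opening: 0.673
```

Run:
```python
from h import *
st();snap('wrist','p2')
```

```text
t 28.45 pos [ 515.7 -234.4   29.7] rot [3.1365e+00 2.8000e-03 1.5777e+00] F [-0.2  0.3 -0.2] M [-0.051  0.022 -0.007] open 0.673 q6 -0.55
```

View pics/p2.png

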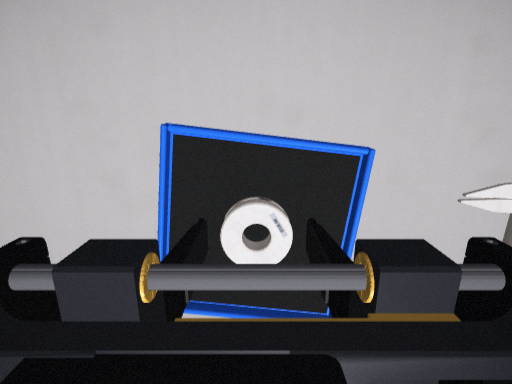

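The gauge at (257,233) is released, with a clear gap to both fingers. Retreating straight up, then checking.

Call:
play_rows:
  moves:
    - [0, 0, -0.01, 0, 0, 0, 68]
    - [0, 0, -0.03, 0, 0, 0, 70]
    - [0, 0, -0.04, 0, 0, 0, 80]
    - [0, 0, -0.04, 0, 0, 0, 80]
    - [0, 0, -0.04, 0, 0, 0, 80]
    - [0, 0, -0.02, 0, 0, 0, 80]
    - [0, 0, 0, 0, 0, 0, 80]
    - [0, 0, 0, 0, 0, 0, 80]

```text
t: 29.3
eef_pos: [513.9, -233.4, 220.6]
tcp_rot: [3.136, 0.003, 1.578]
ft_force: [0.3, 0.2, -0.9]
opening: 0.8
```

Run:
```python
from h import *
st();snap('wrist','p3');snap('scene','s2');snap('top','t2')
a=cv2.imread('pics/s2.png')[80:380,160:360]; b=cv2.imread('pics/p3.png')
a=cv2.resize(a,None,fx=2,fy=2,interpolation=cv2.INTER_CUBIC); c=np.zeros((600,800,3),np.uint8); c[:,:400]=a; c[:300,400:]=cv2.resize(b,(400,300)); 
t=cv2.imread('pics/t2.png')[150:275,150:380]; c[300:517,400:800]=cv2.resize(t,(400,217)); cv2.imwrite('pics/fin.png',c)
```

```text
t 29.3 pos [ 513.9 -233.4  220.6] rot [3.1361e+00 3.1000e-03 1.5777e+00] F [ 0.3  0.2 -0.9] M [-0.153  0.021  0.007] open 0.8 q6 -0.55
```

View pics/fin.png

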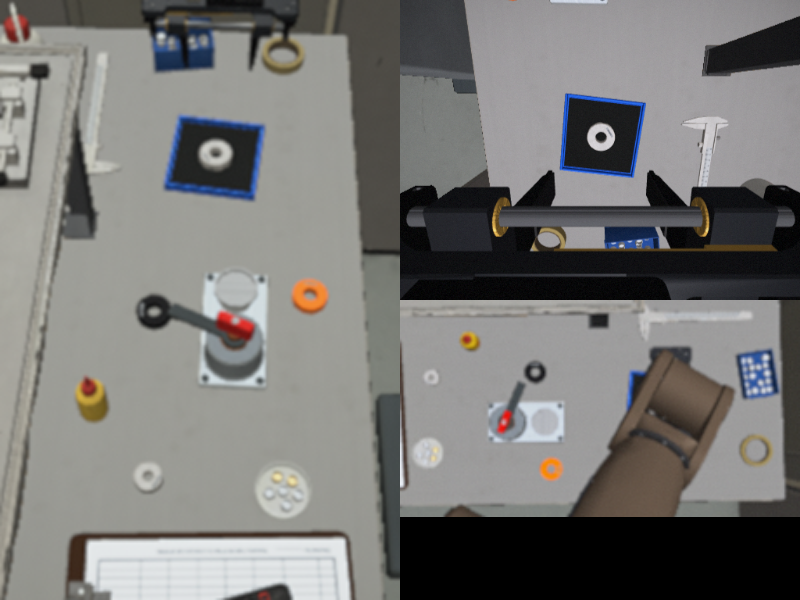

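The gauge lies flat in the middle of the tray. The arm stands open at about 70°, and the bystanders look undisturbed. Handing in.

```bash
python3 -c "
from cell import *
print(job_done())"
```

```text
the job is handed in; nothing more can be done
None
```

I freed the seized knob, swung the hold-down arm clear, laid the large ring gauge in the blue tray and handed the job in at about 29 s. No verdict was reported.

- **Knob:** I rocked it counter-clockwise to a bind at about 0.12 rad, then clockwise to a bind at about -0.55 rad. Peak averaged torque was about 0.23 N m, well short of the 0.30 N m shear limit. On the next counter-clockwise turn it passed the old bind without binding, and I turned it to about 1.19 rad (68°).
- **Ring gauge:** I gripped it above the pedestal rim, lifted it level (it weighed about 1.5 N) and set it near the tray centre. One 2 mm step at touchdown pressed it onto the rubber with about 35 N, so I eased off before letting go.
- **Last checks:** The final pictures show the gauge flat in the middle of the tray, the arm standing open and the bystanders apparently where they were. The gripper was clear of everything.

These readings were uneven or did not agree:

- The torque readings were noisy, with an offset of about -0.02 N m. Before the first bind they rose gradually to 0.17 N m, so I judged the bind by the jump that followed.
- The opening on the gauge read 43 mm instead of 46 mm, but the grip held.
- My two-view height for the top of the gauge was 48 mm against a nominal 53 mm, so I used the nominal height.
- The cameras differed by a few millimetres on the tray's centre, and one tray-corner height was about 14 mm off.

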